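# Load the annealing tray and slide it under the heater hood

## Task

Stand every steel box on the bench upright in the low tray and press its copper lid fully home; only then slide the tray handle-last under the brick hood, square against the rear stops, so that its rear edge holds the orange switch arm pushed back. Let nothing knock against the hood's roof or the heating rods under it, and leave the bottle, spool and tape measure where they are.

Things in the scene. Friction and masses are not known exactly. Their poses are not given: they have to be found in the camera images.
- hood: Fixed firebrick heater hood, open at front and rear like a short tunnel; origin on the bench in mid-tunnel. Own +x is the way in (away from the robot), +y left. Two brick piers, inner faces at y = +158 and -158 mm, from x = -60 to +62 mm. Position and yaw vary a little.
- hood_stop (a point): Rear stops: midway between the front faces of two brick nibs, 30 mm high, inside the piers (hood x = +42 mm, each covering |y| from 129 to 158 mm). A tray square against both has its origin at the hood's origin.
- hood_roof: The hood's roof slab (fixed; same origin and axes as the hood): x from -60 to +25 mm, y from -200 to +200 mm, underside with the heating rods 68 mm above the bench, top 98 mm above the bench; a grey terminal box on its left end reaches 119 mm. Nothing may hit it.
- switch (a joint): Tray presence switch: orange arm 80 mm long on a vertical pin behind the hood (hood x = +50, y = -100 mm; arm 4 to 18 mm above the bench). Rad: 0 at rest, slanting forward into the tray's way; about 0.44 when the tray's rear edge has pushed it back and meets the stops. A weak spring (under 1 N at the tip) returns it.
- switch_tip (a point): Free end of the switch arm, 11 mm above the bench; at rest about 12 mm behind the hood's origin (hood x = +12, y = -32 mm).
- tray: Loose low dark steel tray, 84 (own x) by 288 mm (own y), origin under the centre of its pan, +x towards its rear edge, which goes in first. Floor 4 mm thick, rim 4 mm thick and 12 mm high, inside 76 by 280 mm. About 0.35 kg; slides easily (under 10 N loaded). At the front a 14 mm wide bar runs out to a red handle fin.
- tray_handle (a point): On the tray's red handle fin, 30 mm above the bench, at tray x = -115 mm. The fin is 40 mm long along the tray's x, 14 mm thick along its y, upright, its top 45 mm and its lower edge 5 mm above the bench.
- tin0: Loose square steel annealing box, 54 by 54 mm and 42 mm high without its lid, origin under the centre of its underside, z up; weighs about 0.14 kg with its lid. May be absent.
- lid0 (a joint): Press-fit copper lid of tin0: how far it has been pressed down, in m. 0 = standing 12 mm proud, 0.012 = fully home. Stays where it is left; takes about 5 N straight down to move. The lid cannot come off.
- lid0_top (a point): Centre of the top of tin0's lid (52 by 52 mm, 8 mm thick, flat): 62 mm above the box's underside when proud, 50 mm when home.
- tin1: Loose square steel annealing box, 54 by 54 mm and 42 mm high without its lid, origin under the centre of its underside, z up; weighs about 0.14 kg with its lid. May be absent.
- lid1 (a joint): Press-fit copper lid of tin1: how far it has been pressed down, in m. 0 = standing 12 mm proud, 0.012 = fully home. Stays where it is left; takes about 5 N straight down to move. The lid cannot come off.
- lid1_top (a point): Centre of the top of tin1's lid (52 by 52 mm, 8 mm thick, flat): 62 mm above the box's underside when proud, 50 mm when home.
- tin2: Loose square steel annealing box, 54 by 54 mm and 42 mm high without its lid, origin under the centre of its underside, z up; weighs about 0.14 kg with its lid. May be absent.
- lid2 (a joint): Press-fit copper lid of tin2: how far it has been pressed down, in m. 0 = standing 12 mm proud, 0.012 = fully home. Stays where it is left; takes about 5 N straight down to move. The lid cannot come off.
- lid2_top (a point): Centre of the top of tin2's lid (52 by 52 mm, 8 mm thick, flat): 62 mm above the box's underside when proud, 50 mm when home.
- tin3: Loose square steel annealing box, 54 by 54 mm and 42 mm high without its lid, origin under the centre of its underside, z up; weighs about 0.14 kg with its lid. May be absent.
- lid3 (a joint): Press-fit copper lid of tin3: how far it has been pressed down, in m. 0 = standing 12 mm proud, 0.012 = fully home. Stays where it is left; takes about 5 N straight down to move. The lid cannot come off.
- lid3_top (a point): Centre of the top of tin3's lid (52 by 52 mm, 8 mm thick, flat): 62 mm above the box's underside when proud, 50 mm when home.
- bottle: Bystander: amber bottle, 60 mm across, 150 mm high, origin under its base.
- spool: Bystander: green spool, 52 mm across, 40 mm high, origin under its base.
- tape: Bystander: black tape measure, 70 by 65 by 35 mm, origin under its centre.

How it is judged:
On the way, in this order (a step that is already met when the one before it is completed fails the run):
1. every box stands upright in the tray with its lid fully home, before the tray goes under the hood (x of tin0 in the frame of tray between -0.018 and 0.018 m and y of tin0 in the frame of tray between -0.122 and 0.122 m and z of each of tin0, tin1, tin2, tin3 in the frame of tray below 0.009 m and angle between each of tin0, tin1, tin2, tin3's own z axis and vertical below 0.1 rad and value of joint each of lid0, lid1, lid2, lid3 above 0.009 m and x of tin1 in the frame of tray between -0.018 and 0.018 m and y of tin1 in the frame of tray between -0.122 and 0.122 m and x of tin2 in the frame of tray between -0.018 and 0.018 m and y of tin2 in the frame of tray between -0.122 and 0.122 m and x of tin3 in the frame of tray between -0.018 and 0.018 m and y of tin3 in the frame of tray between -0.122 and 0.122 m and x of tray in the frame of hood below -0.06 m), for 0.2 s.
2. the tray is home against the stops with the boxes in it and the switch arm pushed back (x of tin0 in the frame of tray between -0.018 and 0.018 m and y of tin0 in the frame of tray between -0.122 and 0.122 m and z of each of tin0, tin1, tin2, tin3 in the frame of tray below 0.009 m and angle between each of tin0, tin1, tin2, tin3's own z axis and vertical below 0.1 rad and value of joint each of lid0, lid1, lid2, lid3 above 0.009 m and x of tin1 in the frame of tray between -0.018 and 0.018 m and y of tin1 in the frame of tray between -0.122 and 0.122 m and x of tin2 in the frame of tray between -0.018 and 0.018 m and y of tin2 in the frame of tray between -0.122 and 0.122 m and x of tin3 in the frame of tray between -0.018 and 0.018 m and y of tin3 in the frame of tray between -0.122 and 0.122 m and value of joint switch above 0.34 rad and x of tray in the frame of hood above -0.009 m and angle between the x axis of tray and the x axis of hood, either way round below 0.1 rad and angle between tray's own z axis and vertical below 0.05 rad), for 0.2 s.
At the end, for the whole second after the job is handed in: Every box present stands upright (within 0.1 rad) on the tray's floor with its lid pressed at least 9 of its 12 mm; the tray is under the hood within 9 mm of the stops and 0.1 rad of square, flat on the bench, the switch arm turned more than 0.34 rad; all at rest (all of step 2 and linear speed of each of tray, tin0, tin1, tin2, tin3 below 0.02 m/s); the robot touches nothing.
It fails at once if something hits the hood's roof or its heating rods with more than 4 N (contact force between hood_roof and anything else above 4 N).
It fails at once if the bottle is moved more than 30 mm or tipped (distance of bottle from where it was at the start of the episode above 0.03 m or angle between bottle's own z axis and vertical above 0.4 rad).
It fails at once if the spool is moved more than 30 mm or tipped (distance of spool from where it was at the start of the episode above 0.03 m or angle between spool's own z axis and vertical above 0.4 rad).
It fails at once if the tape is moved more than 30 mm or tipped (distance of tape from where it was at the start of the episode above 0.03 m or angle between tape's own z axis and vertical above 0.4 rad).
Of tin0, tin1, tin2, tin3 only 3 to 4 are there at a start; the rules pass over those that are not, and their reading is None.
At some moment in a run one of tray, tin0, tin1, tin2, tin3 may be knocked a few centimetres aside while the robot is not near it.
It also fails if it takes over 208 s, if anything falls off the work surface, if the arm or the gripper's body presses on something with over 40 N, if the wrist force passes 120 N, or if a joint passes its speed limit or range.

## Robot

A 6-joint arm with a two-finger parallel gripper is mounted at the origin on the work surface. World frame = base frame: x ahead of the robot, y to its left, z up, the work surface at z = 0. Lengths are in m, angles in rad, forces in N, time in s.
With the tool pointing down it reaches from about 0.275 to 1 m from the base axis. Payload 8.4 kg.
Tool frame: the origin (TCP) lies at the very end of the fingers, on their centre line; the grasp point (between the pads) lies behind it (ctrl.pinch_z is the z of the grasp point in the tool frame, in m); z points along the fingers, y is the direction in which the jaws open and shut (so a half turn about z gives the same grasp; the last joint's range is limited). The gripper opens to 85 mm and grips with 20 to 120 N. Pads are 22 mm wide; open, the fingers measure 114 mm over their backs; the gripper's body (76 mm by 85 mm) begins 54 mm behind the grasp point. The pads swing forward as they close: fully open they stand 13 mm farther back than shut.
Start: joints at [1.299, 0.353, 1.633, -0, 1.155, -0.002], TCP at [0.167, 0.602, 0.231] pointing down, gripper open.
Joint ranges: [-2.63, 2.63], [-0.92, 2.1], [0.06, 2.66], [-1.3, 4.44], [0, 2.69], [-3.02, 3.02]. Speed limits (rad/s): [2.22, 2.22, 2.79, 3.14, 3.14, 3.14].

## Interface

Orientations are given as a unit quaternion [w, x, y, z].
In Python, from plant import ctrl gives the robot as it stands.
- The arm moves only by the shell command python3 -m handwheel 'ROWS' [FORCE]. ROWS is JSON, one flat list of numbers, 7 for each row, row after row: the opening, from -1 (shut) to 1 (fully open), then the shift along the tool's x, y, z each as a share of 20 cm, from -1 to 1, then the turn, a rotation vector about the tool's x, y, z each as a share of pi rad, from -1 to 1. A call has 1 to 5 rows; each row is the pose to reach, as a shift and turn from the pose commanded when the call began, along the tool's axes at that moment, turning the shorter way round; what a row does not reach only later rows make up. A row lasts 1/10 s, in which the tool goes at most 50 mm and 8.59 degrees, less where a joint would pass 70% of its speed; a pose out of reach is approached as far as the arm can. A call with a number of a shift or a turn outside -1 to 1 is refused whole. A call with a gripper value outside its range is refused whole. The fingers move at their own pace and stop on an object; FORCE is the grip in N (left out, the last holds). Time passes only in rows, so rows that repeat a pose let the fingers close. It gives the time, the measured TCP pose, the force and the opening at its end, in the units of the state.
- ctrl.get_state(): the state, without advancing time (a new reading comes with each control period).
- ctrl.camera(name): name is "side" or "top" or "wrist"; returns (picture, depth): 384x512x3 uint8, red, green, blue; 384x512 float32, m along the optical axis (not along the pixel's ray), 0 where there is no reading.
- ctrl.get_calibration(name): a dict with "intrinsics" (3x3 intrinsics, pixels), "T" (4x4, takes a point from camera to world coordinates); the wrist camera has in their place "tool_from_camera" (4x4, takes a point from camera to tool coordinates, whose origin is the TCP and whose axes are the flange's). Camera axes: x right, y up, looking along -z (the intrinsics and any distortion apply to the point x, -y, -z); pixel columns grow to the right and rows downward; lengths in m; the calibration is good to about 2 mm. A picture is of the moment at which its call begins: read the wrist's pose just before it. get_calibration takes no time and is no camera call.
- ctrl.hand_in(): hands the job in, once; it reports no verdict.
Trained networks look in the newest picture that a camera, given by its name, has taken for a name from the list of things; names that differ only in an ending like _2 or _b are one class to them, and where a whole thing is asked for, a point or a joint stands for the part that bears it (a point fixed in the world has none). Each returns a list of dicts, best first, with "conf" (0 to 1); they miss things now and then, are a little off and sometimes report something else, mostly with a low value. They report only what shows in the picture. A call takes as long as a camera call.
- ctrl.cut_out(thing, camera): "region" (384x512 bool, what is visible of it).
- ctrl.place_of(thing, camera): "xyz" ([x, y, z] in m, in world coordinates, good to about 4 mm: a listed point, or the origin of a listed thing).
The state is a dict: "t": time; "joint_pos": joint angles; "joint_vel": joint speeds; "effort": joint torques, N m; "position": TCP position; "orientation": TCP orientation; "force": force on the tool from outside, world axes, zero at the start; "ft_torque": the same for the moment, N m; "width": finger opening in m.
Only numpy, scipy, OpenCV 4.12 (cv2) and the standard library are available. Lean on these libraries where they do the work, as an engineer would, in place of code of your own. Each camera call takes 0.05 s, during which the arm holds its last target.

## Working session

There is one attempt and no reset: what is moved stays moved. The work goes in short steps, Python scripts to look and compute and a shell command to move; the robot and the scene stay as the last step left them, time stands still between calls to the robot, and variables do not carry over. Pictures are saved under pics/ and viewed, and the job is handed in when it is done.

```bash
ls; mkdir -p pics
python3 - <<'E'
from plant import ctrl
import cv2,numpy as np
s=ctrl.get_state();print(s, ctrl.pinch_z)
for n in("top","side","wrist"):
    p,d=ctrl.camera(n); cv2.imwrite(f"pics/{n}0.png",p[:,:,::-1]); print(n,ctrl.get_calibration(n))
E
```

```text
pics
{'t': 0.0, 'joint_pos': array([ 1.29861900e+00,  3.53658229e-01,  1.63414780e+00,  4.10770445e-05,
        1.15519565e+00, -2.40020287e-03]), 'joint_vel': array([-2.05001705e-06,  1.66886117e-03,  6.35415228e-04, -6.58587555e-04,
       -1.01496318e-03, -8.97753604e-04]), 'effort': array([ 1.20172001e-03, -6.05250049e+01, -3.42072988e+01,  1.14380728e-04,
        9.16147255e-03,  2.89362629e-05]), 'position': array([0.16643063, 0.60193169, 0.23054954]), 'orientation': array([-1.15026099e-04,  1.34488081e-01,  9.90914961e-01, -6.95315898e-04]), 'force': array([ 0.09656534, -0.58621208, -0.13256976]), 'ft_torque': array([ 0.05572461, -0.08327554,  0.00864757]), 'width': 0.0855215861399236} -0.0187
top {'intrinsics': array([[387.3465926 ,   0.        , 251.90555725],
       [  0.        , 387.3465926 , 187.38125653],
       [  0.        ,   0.        ,   1.        ]]), 'T': array([[-1.45124980e-04,  9.90175789e-01, -1.39828058e-01,
         4.49386206e-01],
       [-9.99604678e-01, -4.07494236e-03, -2.78187492e-02,
         4.58404428e-02],
       [-2.81152432e-02,  1.39768743e-01,
[... 394 characters left out ...]
0.75738761, -0.60948321, -0.59218973],
       [-0.01197212,  0.62463817,  0.78082253,  0.87247836],
       [ 0.        ,  0.        ,  0.        ,  1.        ]])}
wrist {'intrinsics': array([[296.42311089,   0.        , 250.67178871],
       [  0.        , 296.42311089, 194.52529052],
       [  0.        ,   0.        ,   1.        ]]), 'tool_from_camera': array([[ 8.02305796e-04,  9.59344964e-01,  2.82235002e-01,
         7.25798608e-02],
       [ 9.99999664e-01, -7.22374823e-04, -3.87261953e-04,
         3.24948400e-04],
       [-1.67638345e-04,  2.82235218e-01, -9.59345221e-01,
        -1.42853989e-01],
       [ 0.00000000e+00,  0.00000000e+00,  0.00000000e+00,
         1.00000000e+00]])}
```

View pics/top0.png

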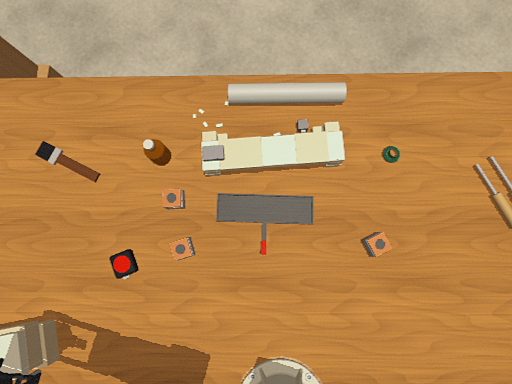

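View pics/side0.png

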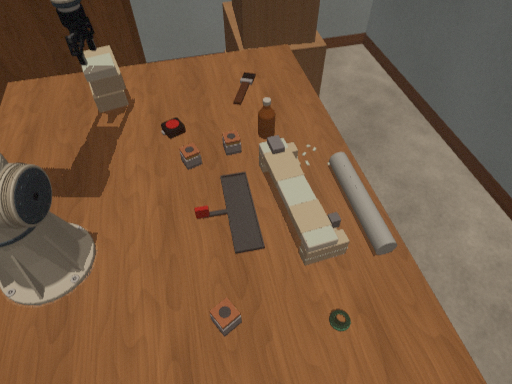

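Run:
```python
from plant import ctrl
import numpy as np
for n in("top","side"):
    for t in "hood hood_stop switch_tip tray tray_handle tin0 lid0_top bottle spool tape".split():
        for r in ctrl.place_of(t,n)[:5]: print(n,t,round(r["conf"],2),np.round(r["xyz"],3))
print(ctrl.get_state()["t"])
```

```text
top hood 0.63 [0.724 0.023 0.002]
top hood 0.63 [ 0.383  0.454 -0.002]
top tray 0.59 [ 0.549  0.039 -0.002]
top tray_handle 0.72 [0.432 0.049 0.032]
top tin0 0.92 [0.574 0.309 0.003]
top tin0 0.61 [ 0.44  -0.276 -0.002]
top lid0_top 0.77 [0.426 0.281 0.063]
top bottle 0.66 [ 0.711  0.356 -0.002]
top spool 0.48 [ 0.713 -0.341  0.002]
top tape 0.93 [ 0.387  0.457 -0.002]
side hood 0.91 [0.72  0.018 0.001]
side tray 0.84 [0.55  0.042 0.002]
side tray_handle 0.93 [0.438 0.049 0.029]
side tray_handle 0.41 [ 0.716 -0.344  0.002]
side tin0 0.95 [ 0.444 -0.279 -0.   ]
side tin0 0.85 [ 0.431  0.283 -0.004]
side tin0 0.65 [ 0.577  0.309 -0.001]
side lid0_top 0.39 [ 0.712  0.357 -0.002]
side bottle 0.86 [ 0.713  0.358 -0.005]
side spool 0.62 [ 0.716 -0.342  0.   ]
side tape 0.93 [ 0.387  0.456 -0.002]
1.15
```

Run:
```python
import cv2
p=cv2.imread("pics/top0.png");
cv2.imwrite("pics/topc.png",cv2.resize(p[110:280,100:420],None,fx=2.5,fy=2.5,interpolation=cv2.INTER_CUBIC))
q=cv2.imread("pics/side0.png")
cv2.imwrite("pics/sidec.png",cv2.resize(q[0:200,0:260],None,fx=3,fy=3,interpolation=cv2.INTER_CUBIC))
```

```text
(no output)
```

View pics/topc.png

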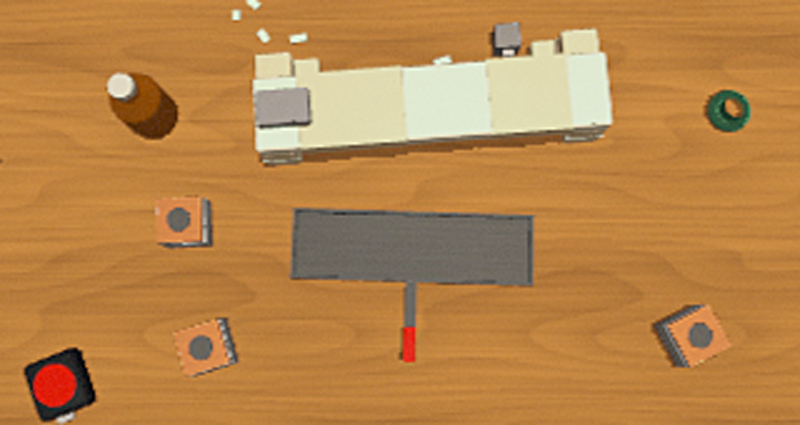

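View pics/sidec.png

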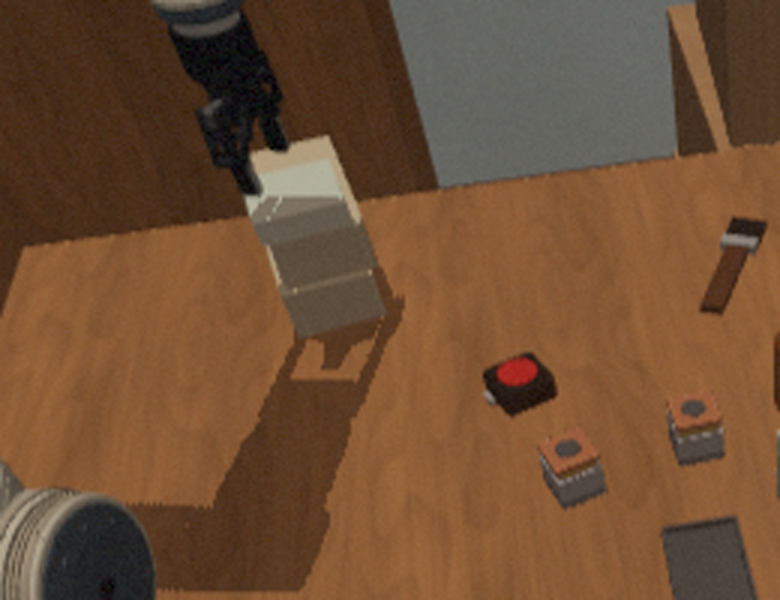

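View pics/wrist0.png

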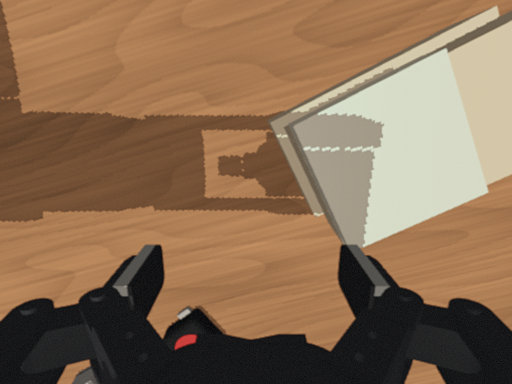

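```bash
cat > h.py <<'E'
from plant import ctrl
import numpy as np, cv2
from scipy.spatial.transform import Rotation as Ro
def T_of(n):
    c=ctrl.get_calibration(n)
    if n!="wrist": return c["intrinsics"],c["T"]
    s=ctrl.get_state(); q=s["orientation"]; M=np.eye(4); M[:3,:3]=Ro.from_quat([q[1],q[2],q[3],q[0]]).as_matrix(); M[:3,3]=s["position"]
    return c["intrinsics"],M@c["tool_from_camera"]
def shot(n,save=None):
    K,T=T_of(n); p,d=ctrl.camera(n)
    v,u=np.mgrid[:384,:512]
    C=np.stack([(u-K[0,2])/K[0,0]*d,-(v-K[1,2])/K[1,1]*d,-d],-1)
    W=C@T[:3,:3].T+T[:3,3]; W[d==0]=np.nan
    if save: cv2.imwrite(f"pics/{save}.png",p[:,:,::-1])
    return p,W
def rect(pts):
    (c,wh,a)=cv2.minAreaRect(np.float32(pts*1000)); return np.round(c,1),np.round(wh,1),round(a,1)
def rects(mask,W,mn=25):
    n,l,st,_=cv2.connectedComponentsWithStats(mask.astype(np.uint8))
    out=[]
    for i in range(1,n):
        if st[i,4]>=mn:
            m=l==i; out.append((rect(W[m][:,:2]),st[i,4],np.round(np.nanmedian(W[m][:,2]),4)))
    return out
def goto(x,y,z,yaw=0.0):
    """yaw: world direction angle (deg) of the tool y axis relative to world y; tool down"""
    s=ctrl.get_state();q=s["orientation"];R=Ro.from_quat([q[1],q[2],q[3],q[0]])
    a=np.radians(yaw); ty=np.array([-np.sin(a),np.cos(a),0]); tz=np.array([0,0,-1.]); tx=np.cross(ty,tz)
    Rt=Ro.from_matrix(np.stack([tx,ty,tz],1))
    sh=R.inv().apply(np.array([x,y,z])-s["position"])/0.2
    tu=(R.inv()*Rt).as_rotvec()/np.pi
    st=lambda:None
    print("pos",np.round(s["position"],4),"shift",np.round(sh,3),"turn",np.round(tu,4),"t",round(s["t"],2),"F",np.round(s["force"],1),"w",round(s["width"],4), "rows>=",round(max(np.linalg.norm(sh)*4,np.degrees(np.linalg.norm(tu)*np.pi)/8.59),1))
E
python3 - <<'E'
from h import *
p,W=shot("top")
hsv=cv2.cvtColor(p,cv2.COLOR_RGB2HSV); z=W[:,:,2]
print("heights>30mm");
for r in rects((z>0.045)&(z<0.075)&(hsv[:,:,1]>60),W): print(r)
print("roof")
for r in rects((z>0.09)&(z<0.106),W): print(r)
print("tray")
for r in rects((hsv[:,:,2]<120)&(hsv[:,:,1]<60)&(z<0.03),W,300): print(r)
print("tall"); 
for r in rects((z>0.02),W,25): print(r)
E
```

```text
heights>30mm
((array([ 783.6, -134.3]), array([10.9, 27.6]), 68.7), np.int32(25), np.float64(0.0646))
((array([754.3, 213.2]), array([28.1, 18.5]), 1.7), np.int32(38), np.float64(0.0679))
((array([700.4, 343. ]), array([25.2, 58.4]), 50.9), np.int32(65), np.float64(0.061))
((array([ 675.2, -154.4]), array([ 2.1, 50.3]), 3.5), np.int32(30), np.float64(0.0633))
((array([650. , 194.9]), array([ 3.8, 39. ]), 7.8), np.int32(30), np.float64(0.0607))
((array([575.6, 310.2]), array([52.2, 51.9]), 1.2), np.int32(278), np.float64(0.0601))
((array([ 444.3, -278. ]), array([52.4, 52.3]), 27.0), np.int32(288), np.float64(0.0604))
((array([430.8, 280.8]), array([51.8, 51.7]), 17.3), np.int32(284), np.float64(0.0597))
((array([173.7, 655.4]), array([126.7,  35.6]), 3.5), np.int32(462), np.float64(0.0629))
((array([79.5,  0. ]), array([10. , 72.9]), 0.4), np.int32(76), np.float64(0.0552))
roof
((array([704.6,  20.5]), array([ 87.7, 400.4]), 4.1), np.int32(3935), np.float64(0.098))
((array([709.2, 354.7]), array([52.4, 56. ]), 45.3), np.int32(143), np.float64(0.0986))
((array([181.5, 658.8]), array([
[... 434 characters left out ...]
([576.2, 309.7]), array([54. , 53.4]), 2.1), np.int32(406), np.float64(0.0598))
((array([ 550.2, -653. ]), array([89.7, 27.3]), 28.7), np.int32(231), np.float64(0.0258))
((array([ 444.5, -276.8]), array([53.5, 54.5]), 26.7), np.int32(452), np.float64(0.0597))
((array([430.7, 280.3]), array([53.5, 52.8]), 17.8), np.int32(403), np.float64(0.0592))
((array([434.1,  45.6]), array([11.4, 36.6]), 89.8), np.int32(69), np.float64(0.0455))
((array([388. , 453.5]), array([70.1, 64.5]), 21.4), np.int32(556), np.float64(0.0346))
((array([166.8, 656.8]), array([237.9, 111. ]), 61.5), np.int32(2929), np.float64(0.1328))
((array([81.4, -1.2]), array([ 37.6, 118.1]), 1.0), np.int32(382), np.float64(0.0464))
```

```bash
python3 -c "
from h import *
goto(.431,.281,.2,17.3)"
```

```text
pos [0.1666 0.6024 0.2313] shift [-1.703 -1.196  0.156] turn [-0.    -0.    -0.182] t 1.2 F [0.6 0.5 1.1] w 0.0852 rows>= 8.3
```

```bash
python3 -m handwheel '[1,-0.85,-0.6,0,0,0,-0.18, 1,-0.85,-0.6,0,0,0,-0.18, 1,-0.85,-0.6,0,0,0,-0.18, 1,-0.85,-0.6,0,0,0,-0.18, 1,-0.85,-0.6,0,0,0,-0.18]' 60; python3 -c "
from h import *
goto(.431,.281,.2,17.3)"
```

```text
t: 1.7
position: [0.3005, 0.438, 0.2314]
orientation: [0.0, -0.149, 0.989, -0.001]
force: [-0.6, 1.0, 0.2]
width: 0.0852
pos [0.3005 0.438  0.2314] shift [-0.393 -0.942  0.158] turn [-0.0005  0.     -0.0011] t 1.7 F [-0.6  1.   0.2] w 0.0852 rows>= 4.1
```

```bash
python3 -m handwheel '[1,-0.39,-0.94,0.16,0,0,0, 1,-0.39,-0.94,0.16,0,0,0, 1,-0.39,-0.94,0.16,0,0,0, 1,-0.39,-0.94,0.16,0,0,0, 1,-0.39,-0.94,0.16,0,0,0]'
python3 - <<'E'
from h import *
goto(.431,.281,.2,17.3)
p,W=shot("wrist","w1")
z=W[:,:,2];hsv=cv2.cvtColor(p,cv2.COLOR_RGB2HSV)
for r in rects((z>0.045)&(z<0.075)&(hsv[:,:,1]>60),W,200): print(r)
shot("top","t1")
E
```

```text
t: 2.2
position: [0.43, 0.281, 0.1986]
orientation: [-0.0, -0.145, 0.989, -0.001]
force: [-0.4, 0.5, -0.5]
width: 0.0855
pos [0.43   0.281  0.1986] shift [-0.005 -0.001 -0.007] turn [-0.0004 -0.0001 -0.0036] t 2.2 F [-0.4  0.5 -0.5] w 0.0855 rows>= 0.1
((array([433.6,  47.4]), array([13.4, 38.7]), 87.8), np.int32(244), np.float64(0.0455))
((array([430.2, 281.8]), array([52. , 52.1]), 17.1), np.int32(2188), np.float64(0.0599))
((array([575.7, 311.2]), array([53.4, 52. ]), 2.7), np.int32(1685), np.float64(0.0604))
```

View pics/w1.png

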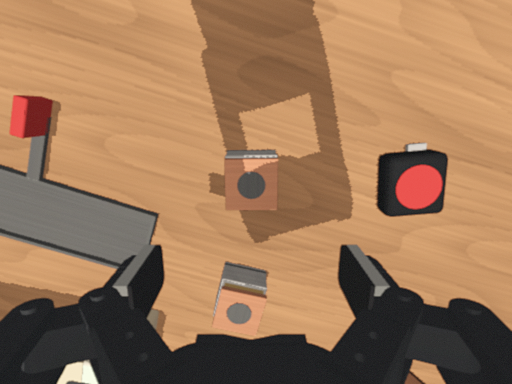

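View pics/t1.png

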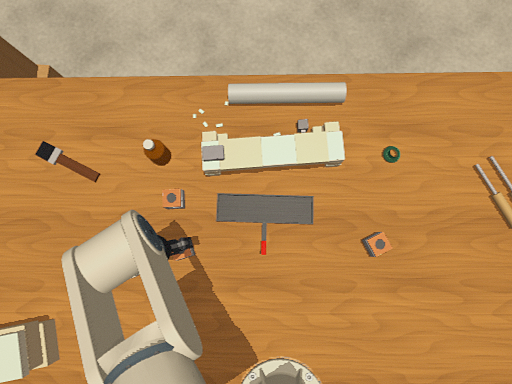

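Run:
```python
from h import *
p,W=shot("top")
z=W[:,:,2]; m=np.zeros_like(z,bool); m[300:,:62]=1
m&=z>0.02
print(rects(m,W)); 
for zz in (0.06,.1,.14,.18,.25): 
    k=m&(abs(z-zz)<0.03); print(zz,k.sum(), rect(W[k][:,:2]) if k.sum()>5 else "")
print(W[383,5],W[383,60],W[320,2])
```

```text
[((array([166.7, 698.1]), array([127.1, 108.5]), 12.4), np.int32(2681), np.float64(0.1284))]
0.06 771 (array([166.6, 698.5]), array([126.3, 108.8]), 11.8)
0.1 770 (array([199.1, 682.1]), array([149.7,  75.1]), 50.7)
0.14 1609 (array([170.2, 688.4]), array([122.6,  70.4]), 11.7)
0.18 1016 (array([165.6, 681. ]), array([111. ,  56.3]), 9.2)
0.25 0 
[0.04921622 0.78703581 0.0015545 ] [5.02014311e-02 6.27854331e-01 4.76762200e-05] [2.22999601e-01 8.12391981e-01 6.05267150e-04]
```

```bash
python3 -c "
from h import *
goto(.25,.62,.42,0)"
```

```text
pos [0.4279 0.2845 0.1993] shift [ 0.367  1.863 -1.102] turn [ 0.0001 -0.0001  0.0934] t 2.35 F [0.  0.5 0.2] w 0.0855 rows>= 8.8
```

```bash
python3 -m handwheel '[1,0.1,0.6,-1,0,0,0, 1,0.18,0.93,-1,0,0,0.09, 1,0.18,0.93,-1,0,0,0.09, 1,0.18,0.93,-1,0,0,0.09, 1,0.18,0.93,-1,0,0,0.09]'
python3 - <<'E'
from h import *
goto(.25,.62,.42,0)
shot("wrist","w2")
E
```

```text
t: 2.85
position: [0.3456, 0.4372, 0.3828]
orientation: [0.0, -0.007, 1.0, 0.001]
force: [1.5, -0.0, -0.1]
width: 0.0852
pos [0.3456 0.4372 0.3828] shift [ 0.465  0.921 -0.185] turn [0.0004 0.0001 0.0046] t 2.85 F [ 1.5 -0.  -0.1] w 0.0852 rows>= 4.2
```

View pics/w2.png

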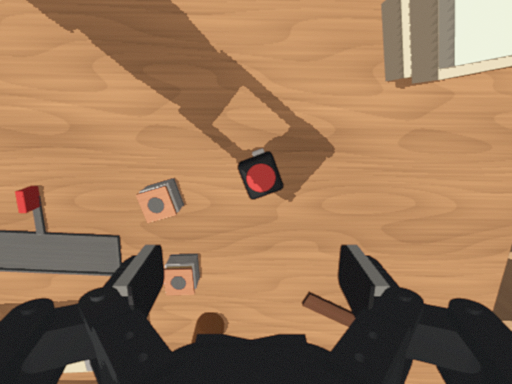

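The view shows the two left boxes (about 158,203 and 180,280), the tape and the brick stack at upper right; one step more lets me see behind the stack.

```bash
python3 -m handwheel '[1,0.46,0.95,-0.18,0,0,0, 1,0.46,0.95,-0.18,0,0,0, 1,0.46,0.95,-0.18,0,0,0, 1,0.46,0.95,-0.18,0,0,0, 1,0.46,0.95,-0.18,0,0,0]'
python3 - <<'E'
from h import *
goto(.431,.281,.2,17.3)
shot("wrist","w3")
E
```

```text
t: 3.4
position: [0.2491, 0.628, 0.4168]
orientation: [-0.001, -0.009, 1.0, 0.001]
force: [0.5, 0.1, 0.1]
width: 0.0856
pos [0.2491 0.628  0.4168] shift [-0.879 -1.753  1.08 ] turn [ 0.0007 -0.0002 -0.0904] t 3.4 F [0.5 0.1 0.1] w 0.0856 rows>= 9.0
```

View pics/w3.png

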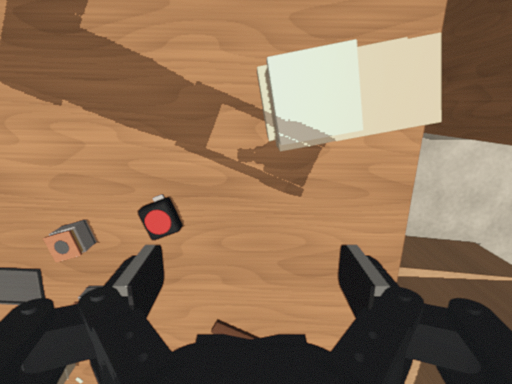

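```bash
python3 -m handwheel '[1,-0.44,-0.88,0.45,0,0,-0.04, 1,-0.44,-0.88,0.45,0,0,-0.09, 1,-0.44,-0.88,0.45,0,0,-0.09, 1,-0.44,-0.88,0.45,0,0,-0.09, 1,-0.44,-0.88,0.45,0,0,-0.09]'
python3 - <<'E'
from h import *
goto(.4305,.2815,.1,17.3)
E
```

```text
t: 3.95
position: [0.3441, 0.4441, 0.3246]
orientation: [-0.001, -0.146, 0.989, -0.002]
force: [0.1, 0.3, -0.2]
width: 0.0853
pos [0.3441 0.4441 0.3246] shift [-0.181 -0.9    1.125] turn [-0.001  -0.0008 -0.0025] t 3.95 F [ 0.1  0.3 -0.2] w 0.0853 rows>= 5.8
```

```bash
python3 -m handwheel '[1,-0.18,-0.9,0.9,0,0,0, 1,-0.18,-0.9,0.9,0,0,0, 1,-0.18,-0.9,0.9,0,0,0, 1,-0.18,-0.9,0.9,0,0,0, 1,-0.18,-0.9,1,0,0,0]'
python3 - <<'E'
from h import *
goto(.4305,.2815,.01,17.3)
E
```

```text
t: 4.45
position: [0.4259, 0.2973, 0.1453]
orientation: [0.001, -0.147, 0.989, 0.001]
force: [0.7, 0.2, -0.3]
width: 0.0852
pos [0.4259 0.2973 0.1453] shift [ 0.003 -0.083  0.676] turn [ 0.0003  0.0009 -0.002 ] t 4.45 F [ 0.7  0.2 -0.3] w 0.0852 rows>= 2.7
```

```bash
python3 -m handwheel '[1,0,0,0,0,0,0, 1,0,0,0,0,0,0]'
python3 - <<'E'
from h import *
goto(.4305,.2815,.08,17.3)
E
```

```text
t: 4.65
position: [0.4248, 0.298, 0.1451]
orientation: [-0.001, -0.147, 0.989, -0.0]
force: [-0.2, 0.6, 0.2]
width: 0.0854
pos [0.4248 0.298  0.1451] shift [-0.004 -0.087  0.326] turn [-0.     -0.0004 -0.0024] t 4.65 F [-0.2  0.6  0.2] w 0.0854 rows>= 1.3
```

```bash
python3 -m handwheel '[1,-0.002,-0.085,0.2,0,0,0, 1,-0.002,-0.085,0.4,0,0,0, 1,-0.002,-0.085,0.55,0,0,0, 1,-0.002,-0.085,0.675,0,0,0, 1,-0.002,-0.085,0.675,0,0,0]'
python3 - <<'E'
from h import *
goto(.4305,.2815,.01,17.3)
E
```

```text
t: 5.15
position: [0.4295, 0.2828, 0.0093]
orientation: [-0.001, -0.148, 0.989, -0.0]
force: [0.0, -0.9, -0.9]
width: 0.0856
pos [0.4295 0.2828 0.0093] shift [-0.003 -0.008 -0.004] turn [-0.0001 -0.0006 -0.0016] t 5.15 F [ 0.  -0.9 -0.9] w 0.0856 rows>= 0.0
```

```bash
python3 -m handwheel '[-1,0,0,0,0,0,0, -1,0,0,0,0,0,0, -1,0,0,0,0,0,0, -1,0,0,0,0,0,0, -1,0,0,0,0,0,0]' 50;  python3 -m handwheel '[-1,0,0,0,0,0,0, -1,0,0,-0.1,0,0,0, -1,0,0,-0.3,0,0,0, -1,0,0,-0.5,0,0,0, -1,0,0,-0.5,0,0,0]'
python3 - <<'E'
from h import *
p,W=shot("wrist","w4")
E
```

```text
t: 5.65
position: [0.4317, 0.2833, 0.0124]
orientation: [0.002, -0.147, 0.989, 0.001]
force: [-2.4, 1.5, 5.5]
width: 0.0533
t: 6.15
position: [0.4337, 0.2842, 0.1165]
orientation: [0.005, -0.147, 0.989, 0.002]
force: [0.2, 0.8, -0.8]
width: 0.0533
```

View pics/w4.png

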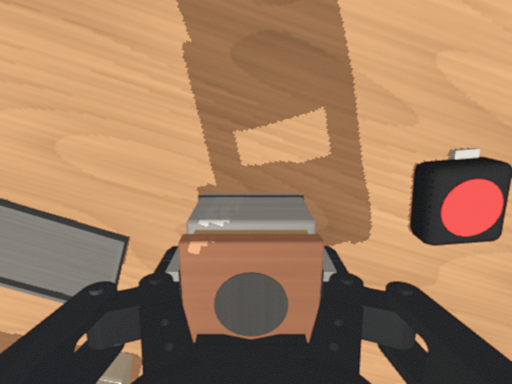

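```bash
cat >> h.py <<'E'
def tray(verbose=True,n="top",zmax=0.022):
    p,W=shot(n); hsv=cv2.cvtColor(p,cv2.COLOR_RGB2HSV); z=W[:,:,2]
    m=((hsv[:,:,2]<125)&(hsv[:,:,1]<70)&(z<zmax)&(z>-.01)).astype(np.uint8)
    m[:, :150]=0; m[:,380:]=0
    m=cv2.morphologyEx(m,cv2.MORPH_OPEN,np.ones((9,9),np.uint8))
    return rects(m>0,W,300)
E
python3 - <<'E'
from h import *
for r in tray(): print(r)
print(ctrl.place_of("tray_handle","top"))
E
```

```text
((array([549.1,  41.3]), array([283.6,  82.9]), 88.0), np.int32(2537), np.float64(0.0042))
[{'xyz': [0.4317, 0.0466, 0.0295], 'conf': 0.8}]
```

```bash
python3 -c "
from h import *
goto(.552,.129,.1165,-2)"
```

```text
pos [0.4303 0.282  0.1108] shift [-0.359 -0.909 -0.028] turn [0.0002 0.0003 0.1052] t 6.3 F [-0.7 -0.  -1.4] w 0.0533 rows>= 3.9
```

```bash
python3 -m handwheel '[-1,-0.36,-0.91,-0.03,0,0,0.105, -1,-0.36,-0.91,-0.03,0,0,0.105, -1,-0.36,-0.91,-0.03,0,0,0.105, -1,-0.36,-0.91,-0.03,0,0,0.105, -1,-0.36,-0.91,-0.03,0,0,0.105]';python3 -c "
from h import *
goto(.552,.129,.018,-2)"
```

```text
t: 6.8
position: [0.5549, 0.1248, 0.1152]
orientation: [0.0, 0.019, 1.0, -0.001]
force: [0.1, -0.1, -0.8]
width: 0.0529
pos [0.5549 0.1248 0.1152] shift [0.016 0.021 0.486] turn [-0.0003  0.0001 -0.001 ] t 6.8 F [ 0.1 -0.1 -0.8] w 0.0529 rows>= 1.9
```

```bash
python3 -m handwheel '[-1,0,0,0.15,0,0,0, -1,0,0,0.3,0,0,0, -1,0,0,0.42,0,0,0, -1,0,0,0.42,0,0,0]';python3 -c "
from h import *
goto(.552,.129,.018,-2)"
```

```text
t: 7.2
position: [0.5485, 0.1282, 0.0281]
orientation: [-0.004, 0.017, 1.0, -0.001]
force: [0.2, 0.3, -0.9]
width: 0.0534
pos [0.5485 0.1282 0.0281] shift [-0.018  0.005  0.05 ] turn [-0.0007 -0.0026  0.0003] t 7.2 F [ 0.2  0.3 -0.9] w 0.0534 rows>= 0.2
```

```bash
python3 -m handwheel '[-1,-0.01,0,0.025,0,0,0, -1,-0.01,0,0.045,0,0,0, -1,-0.01,0,0.05,0,0,0, -1,-0.01,0,0.05,0,0,0]';python3 -c "
from h import *
goto(.552,.129,.018,-2)"
```

```text
t: 7.6
position: [0.5547, 0.1289, 0.0229]
orientation: [0.0, 0.017, 1.0, 0.0]
force: [1.0, 1.2, -1.1]
width: 0.0533
pos [0.5547 0.1289 0.0229] shift [ 0.013 -0.     0.024] turn [0.0001 0.0003 0.0003] t 7.6 F [ 1.   1.2 -1.1] w 0.0533 rows>= 0.1
```

```bash
python3 -m handwheel '[-1,0.008,0,0.015,0,0,0, -1,0.008,0,0.03,0,0,0, -1,0.008,0,0.03,0,0,0]';python3 -c "
from h import *
goto(.552,.129,.018,-2)"
```

```text
t: 7.9
position: [0.5528, 0.1289, 0.0165]
orientation: [0.0, 0.017, 1.0, 0.0]
force: [-1.0, 0.3, 1.7]
width: 0.0535
pos [0.5528 0.1289 0.0165] shift [ 0.004  0.001 -0.008] turn [0.     0.0001 0.0002] t 7.9 F [-1.   0.3  1.7] w 0.0535 rows>= 0.0
```

```bash
python3 -m handwheel '[0.6,0,0,0,0,0,0, 0.6,0,0,0,0,0,0, 0.6,0,0,0,0,0,0, 0.6,0,0,-0.2,0,0,0, 1,0,0,-0.45,0,0,0]';python3 -c "
from h import *
goto(.576,.3107,.11,2)"
```

```text
t: 8.4
position: [0.5508, 0.1283, 0.1051]
orientation: [-0.003, 0.017, 1.0, -0.001]
force: [1.3, -0.7, 0.9]
width: 0.0803
pos [0.5508 0.1283 0.1051] shift [-0.095  0.916 -0.026] turn [-0.0004 -0.0017 -0.022 ] t 8.4 F [ 1.3 -0.7  0.9] w 0.0803 rows>= 3.7
```

```bash
python3 -m handwheel '[1,-0.095,0.916,-0.05,0,0,-0.022, 1,-0.095,0.916,-0.05,0,0,-0.022, 1,-0.095,0.916,-0.05,0,0,-0.022, 1,-0.095,0.916,-0.05,0,0,-0.022, 1,-0.095,0.916,-0.05,0,0,-0.022]';python3 - <<'E'
from h import *
p,W=shot("wrist","w5")
goto(.576,.3107,.01,2)
p,W=shot("side","s5")
z=W[:,:,2];hsv=cv2.cvtColor(p,cv2.COLOR_RGB2HSV)
for r in rects((z>0.045)&(z<0.075)&(hsv[:,:,1]>60),W,100): print(r)
E
```

```text
t: 8.9
position: [0.5786, 0.3158, 0.1167]
orientation: [0.001, -0.019, 1.0, 0.001]
force: [-0.1, -0.3, 0.4]
width: 0.0858
pos [0.5779 0.3133 0.1162] shift [ 0.01  -0.013  0.531] turn [0.0001 0.0002 0.0009] t 8.95 F [-0.3 -0.1  0.1] w 0.0853 rows>= 2.1
((array([  41.5, 1253.1]), array([591.5, 242.8]), 26.7), np.int32(797), np.float64(0.0604))
((array([1000.6, 1087.7]), array([ 24.5, 334.5]), 84.8), np.int32(412), np.float64(0.0597))
((array([165.8, 706.1]), array([123.7, 130.6]), 11.8), np.int32(303), np.float64(0.0635))
((array([707.1, 336.6]), array([25.8, 56.4]), 74.2), np.int32(111), np.float64(0.0603))
((array([577.1, 309. ]), array([51.7, 55.2]), 3.3), np.int32(201), np.float64(0.0607))
((array([552.2, 127.7]), array([54.7, 52.5]), 87.4), np.int32(245), np.float64(0.0638))
((array([ 736.4, -159.4]), array([123.3,  42.4]), 5.4), np.int32(394), np.float64(0.0656))
((array([ 444.8, -278.7]), array([52.3, 53. ]), 26.8), np.int32(436), np.float64(0.061))
```

View pics/w5.png

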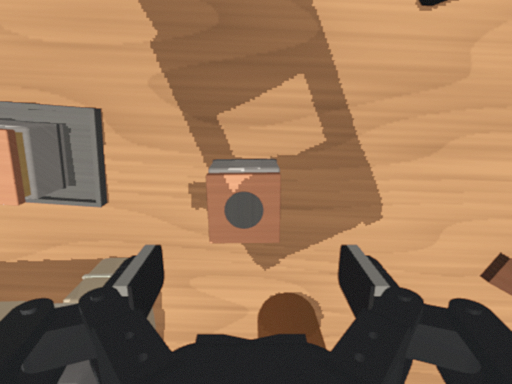

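View pics/s5.png

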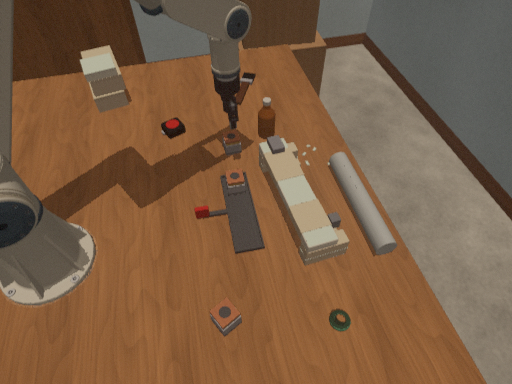

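```bash
python3 -m handwheel '[1,0.008,-0.015,0.15,0,0,0, 1,0.008,-0.015,0.35,0,0,0, 1,0.008,-0.015,0.525,0,0,0, 1,0.008,-0.015,0.525,0,0,0]';python3 -m handwheel '[-1,0,0,0,0,0,0, -1,0,0,0,0,0,0, -1,0,0,0,0,0,0, -1,0,0,0,0,0,0, -1,0,0,0,0,0,0]';python3 -m handwheel '[-1,0,0,-0.1,0,0,0, -1,0,0,-0.3,0,0,0, -1,0,0,-0.5,0,0,0, -1,0,0,-0.5,0,0,0]'
python3 - <<'E'
from h import *
goto(.549,.041,.115,-2)
E
```

```text
t: 9.4
position: [0.5729, 0.3046, 0.0067]
orientation: [-0.004, -0.017, 1.0, -0.002]
force: [-0.9, -0.6, 0.1]
width: 0.0854
t: 9.9
position: [0.5781, 0.3087, 0.0138]
orientation: [0.002, -0.018, 1.0, 0.001]
force: [-0.1, -1.6, 7.8]
width: 0.0532
t: 10.3
position: [0.58, 0.3101, 0.1183]
orientation: [0.005, -0.017, 1.0, 0.002]
force: [1.2, 0.1, -1.2]
width: 0.0531
pos [0.58   0.3101 0.1183] shift [ 0.202 -1.339  0.008] turn [0.0016 0.003  0.0222] t 10.3 F [ 1.2  0.1 -1.2] w 0.0531 rows>= 5.4
```

```bash
python3 -m handwheel '[-1,0.1,-0.67,-0.05,0,0,0.022, -1,0.1,-0.67,-0.05,0,0,0.022, -1,0.1,-0.67,-0.05,0,0,0.022, -1,0.1,-0.67,-0.05,0,0,0.022]';python3 -m handwheel '[-1,0.1,-0.67,0,0,0,0, -1,0.1,-0.67,0,0,0,0, -1,0.1,-0.67,0,0,0,0, -1,0.1,-0.67,0,0,0,0, -1,0.1,-0.67,0,0,0,0]'
python3 - <<'E'
from h import *
goto(.549,.041,.03,-2)
E
```

```text
t: 10.7
position: [0.5601, 0.1697, 0.1217]
orientation: [-0.0, 0.018, 1.0, -0.001]
force: [-0.9, -0.4, -1.2]
width: 0.053
t: 11.2
position: [0.5369, 0.0402, 0.1216]
orientation: [0.0, 0.018, 1.0, 0.0]
force: [0.7, -0.2, -1.9]
width: 0.0533
pos [0.5369 0.0402 0.1216] shift [-0.06   0.006  0.458] turn [ 0.0001  0.0003 -0.0003] t 11.2 F [ 0.7 -0.2 -1.9] w 0.0533 rows>= 1.8
```

```bash
python3 -m handwheel '[-1,-0.055,0.006,0.15,0,0,0, -1,-0.055,0.006,0.3,0,0,0, -1,-0.055,0.006,0.45,0,0,0, -1,-0.055,0.006,0.45,0,0,0, -1,-0.055,0.006,0.45,0,0,0]'
python3 - <<'E'
from h import *
goto(.549,.041,.018,-2)
E
```

```text
t: 11.7
position: [0.5477, 0.0423, 0.0314]
orientation: [-0.0, 0.016, 1.0, 0.0]
force: [-0.6, 0.1, -1.3]
width: 0.0531
pos [0.5477 0.0423 0.0314] shift [-0.007 -0.006  0.067] turn [ 0.     -0.0003  0.0006] t 11.7 F [-0.6  0.1 -1.3] w 0.0531 rows>= 0.3
```

```bash
python3 -m handwheel '[-1,-0.005,-0.005,0.03,0,0,0, -1,-0.005,-0.005,0.055,0,0,0, -1,-0.005,-0.005,0.07,0,0,0, -1,-0.005,-0.005,0.07,0,0,0]'
python3 - <<'E'
from h import *
goto(.549,.041,.018,-2)
E
```

```text
t: 12.1
position: [0.5491, 0.0401, 0.0178]
orientation: [0.001, 0.017, 1.0, 0.0]
force: [0.8, 1.6, 0.9]
width: 0.053
pos [0.5491 0.0401 0.0178] shift [ 0.     0.004 -0.001] turn [0.     0.0003 0.0002] t 12.1 F [0.8 1.6 0.9] w 0.053 rows>= 0.0
```

```bash
python3 -m handwheel '[0.6,0,0,0,0,0,0, 0.6,0,0,0,0,0,0, 0.6,0,0,0,0,0,0, 0.6,0,0,-0.2,0,0,0, 1,0,0,-0.5,0,0,0]';python3 - <<'E'
from h import *
goto(.4446,-.278,.13,27)
E
```

```text
t: 12.6
position: [0.5466, 0.0399, 0.1063]
orientation: [-0.003, 0.017, 1.0, -0.0]
force: [1.3, 0.4, -0.1]
width: 0.0808
pos [0.5466 0.0399 0.1063] shift [ 0.456 -1.606 -0.115] turn [ 0.0003 -0.0017 -0.1609] t 12.6 F [ 1.3  0.4 -0.1] w 0.0808 rows>= 6.7
```

```bash
python3 -m handwheel '[1,0.23,-0.8,-0.1,0,0,-0.16, 1,0.23,-0.8,-0.1,0,0,-0.16, 1,0.23,-0.8,-0.1,0,0,-0.16, 1,0.23,-0.8,-0.1,0,0,-0.16, 1,0.23,-0.8,-0.1,0,0,-0.16]';python3 - <<'E'
from h import *
goto(.4446,-.278,.13,27); print(ctrl.get_state()["joint_pos"])
E
```

```text
t: 13.1
position: [0.4962, -0.1211, 0.1279]
orientation: [0.0, -0.232, 0.973, -0.0]
force: [1.4, 0.6, 0.3]
width: 0.0853
pos [ 0.4962 -0.1211  0.1279] shift [ 0.584 -0.583 -0.01 ] turn [-0.0003  0.     -0.0009] t 13.1 F [1.4 0.6 0.3] w 0.0853 rows>= 3.3
[-2.41889035e-01  3.07498786e-01  1.96818430e+00 -9.18232428e-04
  8.65127760e-01 -2.28041746e+00]
```

```bash
python3 -m handwheel '[1,0.584,-0.583,-0.02,0,0,0, 1,0.584,-0.583,-0.02,0,0,0, 1,0.584,-0.583,-0.02,0,0,0, 1,0.584,-0.583,-0.02,0,0,0, 1,0.584,-0.583,-0.02,0,0,0]';python3 - <<'E'
from h import *
p,W=shot("wrist","w6")
z=W[:,:,2];hsv=cv2.cvtColor(p,cv2.COLOR_RGB2HSV)
for r in rects((z>0.045)&(z<0.075)&(hsv[:,:,1]>60),W,300): print(r)
goto(.4446,-.278,.011,27)
E
```

```text
t: 13.6
position: [0.4453, -0.2764, 0.1313]
orientation: [0.0, -0.23, 0.973, -0.0]
force: [-0.1, 0.4, -0.6]
width: 0.0853
((array([ 443.7, -277.2]), array([52.6, 51.9]), 27.0), np.int32(3613), np.float64(0.0608))
pos [ 0.4455 -0.275   0.1311] shift [ 0.011 -0.011  0.601] turn [ 0.0001  0.0001 -0.0018] t 13.65 F [ 0.3 -0.2 -0.5] w 0.0854 rows>= 2.4
```

```bash
python3 -m handwheel '[1,0.01,-0.01,0.2,0,0,0, 1,0.01,-0.01,0.4,0,0,0, 1,0.01,-0.01,0.595,0,0,0, 1,0.01,-0.01,0.595,0,0,0]';python3 -m handwheel '[-1,0,0,0,0,0,0, -1,0,0,0,0,0,0, -1,0,0,0,0,0,0, -1,0,0,0,0,0,0, -1,0,0,0,0,0,0]';python3 -m handwheel '[-1,0,0,-0.1,0,0,0, -1,0,0,-0.3,0,0,0, -1,0,0,-0.5,0,0,0, -1,0,0,-0.5,0,0,0]'
python3 - <<'E'
from h import *
goto(.546,-.0467,.12,-2)
for r in tray(): print(r)
p,W=shot("side","s6")
goto(.546,-.0467,.12,-2)
z=W[:,:,2];hsv=cv2.cvtColor(p,cv2.COLOR_RGB2HSV)
for r in rects((z>0.045)&(z<0.075)&(hsv[:,:,1]>60),W,100)[3:]: print(r)
E
```

```text
t: 14.05
position: [0.4421, -0.2739, 0.0082]
orientation: [-0.003, -0.233, 0.973, 0.003]
force: [-0.3, -0.1, -0.4]
width: 0.0855
t: 14.55
position: [0.4463, -0.2782, 0.0145]
orientation: [0.001, -0.232, 0.973, -0.001]
force: [1.6, 3.5, 8.9]
width: 0.0533
t: 14.95
position: [0.4479, -0.2797, 0.1183]
orientation: [0.004, -0.232, 0.973, -0.004]
force: [1.2, -0.6, -2.2]
width: 0.0532
pos [ 0.4479 -0.2797  0.1183] shift [-0.964  0.818 -0.011] turn [-0.0023  0.0023  0.1602] t 14.95 F [ 1.2 -0.6 -2.2] w 0.0532 rows>= 5.1
((array([545.5, -45.6]), array([110.2,  80.7]), 89.5), np.int32(1001), np.float64(0.0044))
pos [ 0.4455 -0.2782  0.1141] shift [-0.971  0.806 -0.03 ] turn [-0.0009  0.0009  0.1602] t 15.05 F [-0.2 -0.1 -1.2] w 0.0532 rows>= 5.0
((array([ 736.2, -158.5]), array([122.3,  42.6]), 4.1), np.int32(388), np.float64(0.0656))
```

View pics/s6.png

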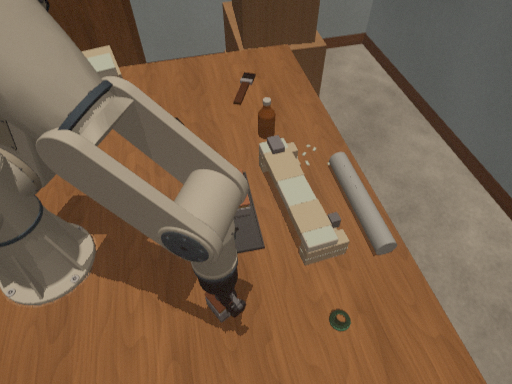

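```bash
python3 -m handwheel '[-1,-0.48,0.4,-0.06,0,0,0.08, -1,-0.97,0.805,-0.06,0,0,0.16, -1,-0.97,0.805,-0.06,0,0,0.16, -1,-0.97,0.805,-0.06,0,0,0.16, -1,-0.97,0.805,-0.06,0,0,0.16]'
python3 - <<'E'
from h import *
goto(.546,-.0467,.03,-2)
E
```

```text
t: 15.55
position: [0.5374, -0.0613, 0.1226]
orientation: [-0.001, 0.019, 1.0, 0.0]
force: [0.8, -1.5, -1.6]
width: 0.053
pos [ 0.5374 -0.0613  0.1226] shift [-0.041  0.074  0.463] turn [ 0.     -0.0006 -0.0011] t 15.55 F [ 0.8 -1.5 -1.6] w 0.053 rows>= 1.9
```

```bash
python3 -m handwheel '[-1,-0.04,0.07,0.02,0,0,0, -1,-0.04,0.07,0.15,0,0,0, -1,-0.04,0.07,0.3,0,0,0, -1,-0.04,0.07,0.44,0,0,0, -1,-0.04,0.07,0.44,0,0,0]'
python3 - <<'E'
from h import *
goto(.546,-.0467,.0175,-2)
E
```

```text
t: 16.05
position: [0.5426, -0.0494, 0.0315]
orientation: [-0.004, 0.017, 1.0, 0.0]
force: [-1.4, 0.2, -1.8]
width: 0.0529
pos [ 0.5426 -0.0494  0.0315] shift [-0.017  0.014  0.07 ] turn [ 0.0001 -0.0026  0.0003] t 16.05 F [-1.4  0.2 -1.8] w 0.0529 rows>= 0.3
```

```bash
python3 -m handwheel '[-1,-0.008,0.01,0.03,0,0,0, -1,-0.008,0.01,0.055,0,0,0, -1,-0.008,0.01,0.07,0,0,0, -1,-0.008,0.01,0.07,0,0,0]'
python3 - <<'E'
from h import *
goto(.546,-.0467,.0175,-2)
E
```

```text
t: 16.45
position: [0.5483, -0.0475, 0.022]
orientation: [0.0, 0.017, 1.0, -0.0]
force: [0.3, 0.6, -0.5]
width: 0.0531
pos [ 0.5483 -0.0475  0.022 ] shift [0.012 0.004 0.022] turn [-0.      0.0002  0.0002] t 16.45 F [ 0.3  0.6 -0.5] w 0.0531 rows>= 0.1
```

```bash
python3 -m handwheel '[-1,0.008,0.003,0.01,0,0,0, -1,0.008,0.003,0.022,0,0,0, -1,0.008,0.003,0.022,0,0,0]'
python3 - <<'E'
from h import *
goto(.546,-.0467,.0175,-2)
E
```

```text
t: 16.75
position: [0.5467, -0.0468, 0.0185]
orientation: [0.0, 0.017, 1.0, -0.0]
force: [-4.4, 1.7, 14.3]
width: 0.0531
pos [ 0.5467 -0.0468  0.0185] shift [0.003 0.    0.005] turn [-0.      0.0002  0.0003] t 16.75 F [-4.4  1.7 14.3] w 0.0531 rows>= 0.0
```

Contact (14 N). Release, rise, and check all three boxes.

```bash
python3 -m handwheel '[0.6,0,0,0,0,0,0, 0.6,0,0,0,0,0,0, 0.6,0,0,0,0,0,0, 0.6,0,0,-0.2,0,0,0, 0.6,0,0,-0.45,0,0,0]'; python3 -m handwheel '[-1,0.3,0,-0.9,0,0,0, -1,0.6,0,-0.9,0,0,0, -1,0.6,0,-0.9,0,0,0, -1,0.6,0,-0.9,0,0,0, -1,0.6,0,-0.9,0,0,0]'
python3 - <<'E'
from h import *
for n in("wrist","top"):
    p,W=shot(n,n+"7")
    z=W[:,:,2];hsv=cv2.cvtColor(p,cv2.COLOR_RGB2HSV)
    for r in rects((z>0.05)&(z<0.075)&(hsv[:,:,1]>60),W,100): print(r)
    hsv=0
goto(.552,.129,.1,-2)
E
```

```text
t: 17.25
position: [0.5445, -0.0466, 0.1061]
orientation: [-0.003, 0.017, 1.0, 0.0]
force: [1.1, 0.3, 0.5]
width: 0.0682
t: 17.75
position: [0.4254, -0.0427, 0.2906]
orientation: [0.002, 0.017, 1.0, -0.0]
force: [0.4, -0.3, 0.2]
width: 0.0004
((array([546.1,  40.5]), array([52.1, 52. ]), 88.6), np.int32(1092), np.float64(0.0646))
((array([550.9, 129.3]), array([53.1, 53.1]), 88.1), np.int32(1155), np.float64(0.0637))
((array([649.7, 195.8]), array([10.1, 41.8]), 14.1), np.int32(261), np.float64(0.0593))
((array([703.3, 335.1]), array([15.1, 49. ]), 71.3), np.int32(440), np.float64(0.0613))
((array([551.2, 127.9]), array([51.9, 51.6]), 0.0), np.int32(277), np.float64(0.0634))
((array([547.9,  39.6]), array([51.3, 51.8]), 89.5), np.int32(274), np.float64(0.0642))
((array([545. , -46.6]), array([48.4, 52. ]), 89.4), np.int32(271), np.float64(0.0642))
((array([173.3, 652.3]), array([127. ,  35.9]), 0.7), np.int32(418), np.float64(0.0637))
pos [ 0.4265 -0.0428  0.2896] shift [-0.593  0.88   0.951] turn [-0.0001  0.0015  0.0002] t 17.85 F [-0.1  0.4 -0.4] w 0.0001 rows>= 5.7
```

View pics/wrist7.png

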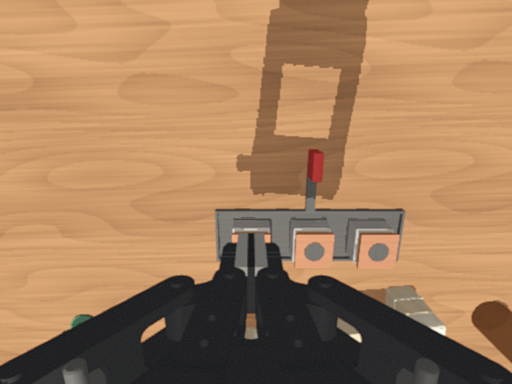

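View pics/top7.png

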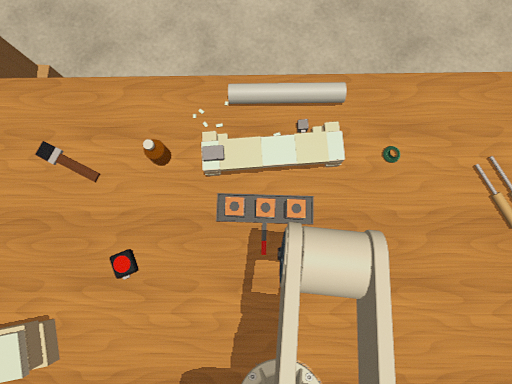

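```bash
python3 -c "
from h import *
goto(.5455,-.0466,.08,-2)"; python3 -m handwheel '[-1,-0.6,0,0.9,0,0,0, -1,-0.6,0,0.9,0,0,0, -1,-0.6,0,0.9,0,0,0, -1,-0.6,0,0.9,0,0,0, -1,-0.6,0,0.9,0,0,0]';python3 -c "
from h import *
goto(.5455,-.0466,.066,-2)"
```

```text
pos [ 0.4265 -0.0428  0.2896] shift [-0.59   0.002  1.051] turn [-0.0001  0.0015  0.0002] t 17.85 F [-0.1  0.4 -0.4] w 0.0001 rows>= 4.8
t: 18.35
position: [0.5463, -0.0466, 0.1011]
orientation: [-0.003, 0.017, 1.0, 0.0]
force: [0.7, -0.7, 1.0]
width: -0.0
pos [ 0.5463 -0.0466  0.1011] shift [ 0.003 -0.     0.175] turn [ 0.0001 -0.0019  0.0003] t 18.35 F [ 0.7 -0.7  1. ] w -0.0 rows>= 0.7
```

```bash
python3 -m handwheel '[-1,0,0,0.1,0,0,0, -1,0,0,0.17,0,0,0, -1,0,0,0.2,0,0,0, -1,0,0,0.22,0,0,0, -1,0,0,0.235,0,0,0]';python3 -c "
from h import *
goto(.5455,-.0466,.054,-2)"
```

```text
t: 18.85
position: [0.5466, -0.0468, 0.0606]
orientation: [0.0, 0.017, 1.0, -0.0]
force: [-2.1, 1.2, 5.3]
width: 0.0002
pos [ 0.5466 -0.0468  0.0606] shift [0.005 0.001 0.033] turn [-0.      0.0001  0.0002] t 18.85 F [-2.1  1.2  5.3] w 0.0002 rows>= 0.1
```

```bash
python3 -m handwheel '[-1,0,0,0.015,0,0,0, -1,0,0,0.03,0,0,0, -1,0,0,0.04,0,0,0, -1,0,0,0.045,0,0,0, -1,0,0,0.045,0,0,0]'; python3 -c "
from h import *
goto(.5455,-.0466,.054,-2)"
```

```text
t: 19.35
position: [0.5471, -0.0468, 0.0538]
orientation: [0.001, 0.017, 1.0, -0.0]
force: [-9.6, 0.8, 29.4]
width: -0.0003
pos [ 0.5471 -0.0468  0.0538] shift [ 0.008  0.001 -0.001] turn [-0.      0.0005  0.0002] t 19.35 F [-9.6  0.8 29.4] w -0.0003 rows>= 0.0
```

```bash
python3 -m handwheel '[-1,0,0,-0.2,0,0,0, -1,0,0.43,-0.2,0,0,0, -1,0,0.43,-0.2,0,0,0, -1,0,0.43,-0.1,0,0,0, -1,0,0.43,-0.05,0,0,0]'; python3 -c "
from h import *
goto(.5475,.040,.054,-2)"
```

```text
t: 19.85
position: [0.5497, 0.0402, 0.0609]
orientation: [0.001, 0.016, 1.0, 0.0]
force: [0.1, 1.8, 4.1]
width: 0.0
pos [0.5497 0.0402 0.0609] shift [ 0.011 -0.002  0.035] turn [0.0001 0.0004 0.0008] t 19.85 F [0.1 1.8 4.1] w 0.0 rows>= 0.1
```

```bash
python3 -m handwheel '[-1,0,0,0.015,0,0,0, -1,0,0,0.03,0,0,0, -1,0,0,0.04,0,0,0, -1,0,0,0.045,0,0,0, -1,0,0,0.045,0,0,0]'; python3 -c "
from h import *
goto(.5475,.040,.054,-2)"
```

```text
t: 20.35
position: [0.5498, 0.0387, 0.0539]
orientation: [0.0, 0.018, 1.0, 0.0]
force: [-4.8, 1.7, 19.5]
width: -0.0001
pos [0.5498 0.0387 0.0539] shift [ 0.012  0.006 -0.001] turn [ 0.0001  0.0002 -0.0001] t 20.35 F [-4.8  1.7 19.5] w -0.0001 rows>= 0.1
```

```bash
python3 -m handwheel '[-1,0,0,-0.2,0,0,0, -1,0,0.44,-0.2,0,0,0, -1,0,0.44,-0.2,0,0,0, -1,0,0.44,-0.1,0,0,0, -1,0,0.44,-0.05,0,0,0]'; python3 -c "
from h import *
goto(.551,.1285,.054,-2)"; python3 -m handwheel '[-1,0,0,0.015,0,0,0, -1,0,0,0.03,0,0,0, -1,0,0,0.04,0,0,0, -1,0,0,0.045,0,0,0, -1,0,0,0.045,0,0,0]'; python3 -c "
from h import *
goto(.551,.1285,.054,-2)"
```

```text
t: 20.85
position: [0.5521, 0.1273, 0.0614]
orientation: [-0.0, 0.017, 1.0, -0.0]
force: [0.8, 2.9, 5.3]
width: 0.0
pos [0.5521 0.1273 0.0614] shift [0.006 0.006 0.037] turn [-0.0001 -0.0001  0.0006] t 20.85 F [0.8 2.9 5.3] w 0.0 rows>= 0.2
t: 21.35
position: [0.5523, 0.1264, 0.054]
orientation: [-0.0, 0.017, 1.0, -0.0]
force: [-4.1, -2.2, 10.4]
width: -0.0
pos [0.5523 0.1264 0.054 ] shift [ 0.007  0.01  -0.   ] turn [-0.0001 -0.0001  0.    ] t 21.35 F [-4.1 -2.2 10.4] w -0.0 rows>= 0.1
```

Push this one slightly more, then lift away and inspect.

```bash
python3 -m handwheel '[-1,0,0,0.01,0,0,0, -1,0,0,0.01,0,0,0]';python3 -m handwheel '[-1,0,0,-0.2,0,0,0, -1,0,0,-0.5,0,0,0, 1,0.4,-0.2,-0.7,0,0,0, 1,0.85,-0.4,-0.7,0,0,0, 1,0.85,-0.4,-0.7,0,0,0]';python3 -m handwheel '[1,0.4,0,-0.2,0,0,0, 1,0.4,0,-0.2,0,0,0, 1,0.4,0,-0.2,0,0,0]'
python3 - <<'E'
from h import *
for n in("wrist","top","side"):
    p,W=shot(n,n+"8")
    z=W[:,:,2];hsv=cv2.cvtColor(p,cv2.COLOR_RGB2HSV)
    for r in rects((z>0.04)&(z<0.075)&(hsv[:,:,1]>60),W,100): 
        if max(abs(r[0][0]-[548,40]))<150 : print(n,r)
    if n=="top":
        m=((hsv[:,:,2]<125)&(hsv[:,:,1]<70)&(z<.03)|((z>.04)&(z<.075))); m[:,:210]=0;m[:,320:]=0;m[:180]=0;m[226:]=0
        for r in rects(m,W,300): print("tray",r)
goto(.432,.0455,.1,-2)
E
```

```text
t: 21.55
position: [0.5524, 0.1264, 0.0538]
orientation: [-0.0, 0.017, 1.0, -0.0]
force: [-11.5, -2.1, 32.2]
width: -0.0003
t: 22.05
position: [0.4209, 0.0698, 0.1838]
orientation: [0.001, 0.017, 1.0, -0.0]
force: [-0.4, -0.4, 0.3]
width: 0.0435
t: 22.35
position: [0.3391, 0.0728, 0.2246]
orientation: [0.001, 0.017, 1.0, 0.0]
force: [0.7, 0.4, -0.2]
width: 0.0847
wrist ((array([433.2,  47.1]), array([13.5, 39.2]), 87.0), np.int32(355), np.float64(0.0449))
wrist ((array([539.3,  39.7]), array([52.9, 39.5]), 87.1), np.int32(725), np.float64(0.0537))
wrist ((array([542.9, -42.1]), array([44.5, 49. ]), 87.9), np.int32(672), np.float64(0.0536))
wrist ((array([544. , 128.3]), array([52.4, 41.8]), 87.0), np.int32(759), np.float64(0.0538))
top ((array([551.2, 127.2]), array([54.2, 51.9]), 87.2), np.int32(276), np.float64(0.0539))
top ((array([547.4,  37.6]), array([52.4, 52. ]), 86.3), np.int32(269), np.float64(0.0538))
top ((array([546. , -46.3]), array([51.5, 52. ]), 89.4), np.int32(273), np.float64(0.0536))
tray ((array([545.1,  41.5]), array([283.7,  92.1]), 87.9), np.int32(2570), np.float64(0.0107))
side ((array([551.6, 126.1]), array([54.7, 52.6]), 88.5), np.int32(231), np.float64(0.0541))
side ((array([546.9,  35.7]), array([53.2, 56. ]), 0.1), np.int32(263), np.float64(0.0544))
side ((array([546.3, -48. ]), array([55. , 52.6]), 87.8), np.int32(300), np.float64(0.0542))
pos [0.3429 0.0733 0.2234] shift [-0.449 -0.124  0.618] turn [0.0001 0.0006 0.0002] t 22.5 F [0.8 0.  0.6] w 0.0855 rows>= 3.1
```

View pics/wrist8.png

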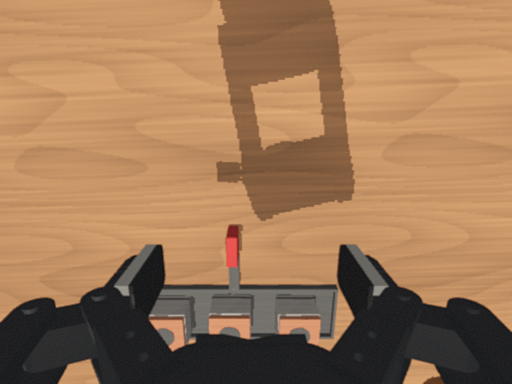

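View pics/top8.png

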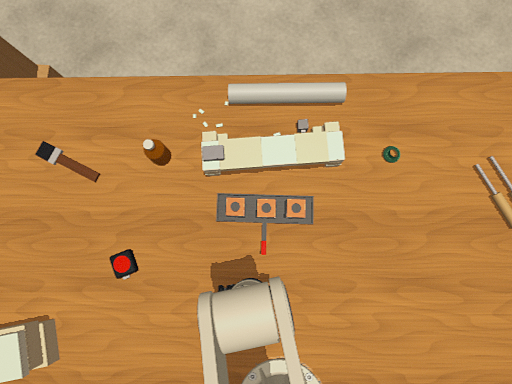

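View pics/side8.png

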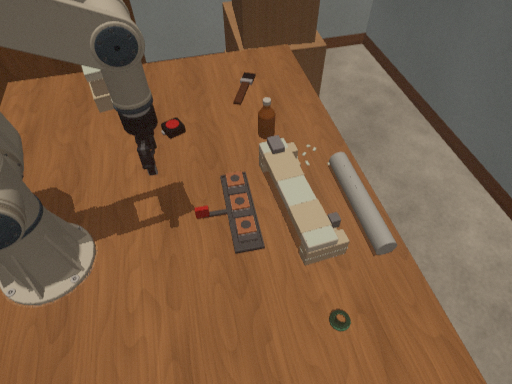

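```bash
python3 -m handwheel '[1,-0.45,-0.13,0.3,0,0,0, 1,-0.45,-0.13,0.5,0,0,0, 1,-0.45,-0.13,0.62,0,0,0, 1,-0.45,-0.13,0.62,0,0,0]'; python3 -c "
from h import *
goto(.433,.0463,.015,-2.3)"
```

```text
t: 22.9
position: [0.4304, 0.0433, 0.0941]
orientation: [-0.004, 0.018, 1.0, -0.001]
force: [-1.0, -0.2, -0.4]
width: 0.0852
pos [0.4304 0.0433 0.0941] shift [-0.015  0.016  0.395] turn [-0.0004 -0.0024  0.0015] t 22.9 F [-1.  -0.2 -0.4] w 0.0852 rows>= 1.6
```

```bash
python3 -m handwheel '[1,-0.005,0.012,0.15,0,0,0, 1,-0.005,0.012,0.3,0,0,0, 1,-0.005,0.012,0.4,0,0,0, 1,-0.005,0.012,0.4,0,0,0]';  python3 -m handwheel '[-1,0,0,0,0,0,0, -1,0,0,0,0,0,0, -1,0,0,0,0,0,0, -1,0,0,0,0,0,0, -1,0,0,0,0,0,0]' 40
python3 - <<'E'
from h import *
p,W=shot("top","t9")
z=W[:,:,2];hsv=cv2.cvtColor(p,cv2.COLOR_RGB2HSV)
m=((hsv[:,:,2]<125)&(hsv[:,:,1]<70)&(z<.03)|((z>.04)&(z<.075)&(W[:,:,0]<.6))); m[:,:210]=0;m[:,320:]=0;m[:180]=0;m[226:]=0
for r in rects(m,W,300): print("tray",r)
for r in rects((z>0.094)&(z<0.103),W,1000): print("roof",r)
goto(.433,.0463,.015,-2.3)
E
```

```text
t: 23.3
position: [0.4306, 0.0467, 0.0175]
orientation: [-0.002, 0.017, 1.0, -0.0]
force: [-0.8, 0.5, 0.7]
width: 0.0854
t: 23.8
position: [0.4326, 0.0468, 0.0197]
orientation: [0.001, 0.017, 1.0, 0.0]
force: [-2.2, -0.7, 4.5]
width: 0.0133
tray ((array([544.8,  41.5]), array([284.5,  91.7]), 87.7), np.int32(2577), np.float64(0.0106))
roof ((array([704.8,  19.8]), array([ 87.9, 398.5]), 3.9), np.int32(3788), np.float64(0.098))
pos [0.4325 0.0468 0.0196] shift [-0.002 -0.003  0.023] turn [0.0001 0.0003 0.0018] t 23.85 F [-0.2 -1.1  7.2] w 0.0134 rows>= 0.1
```

View pics/t9.png

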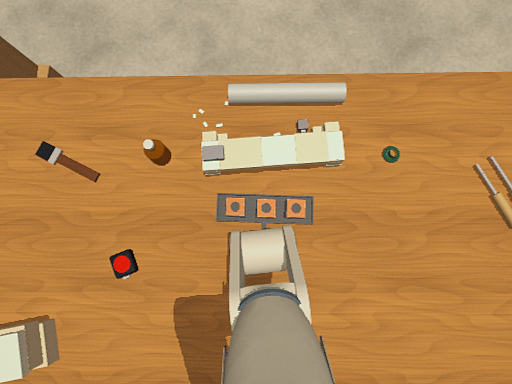

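```bash
python3 -c "
from h import *
goto(.467,.005,.021,4.1)"
```

```text
pos [0.4325 0.0468 0.0196] shift [-0.179 -0.203 -0.007] turn [ 0.      0.0003 -0.0337] t 23.85 F [-0.2 -1.1  7.2] w 0.0134 rows>= 1.1
```

```bash
python3 -m handwheel '[-1,-0.02,-0.02,-0.01,0,0,-0.003, -1,-0.04,-0.05,-0.01,0,0,-0.009, -1,-0.07,-0.08,-0.01,0,0,-0.014, -1,-0.1,-0.11,-0.01,0,0,-0.019, -1,-0.12,-0.135,-0.01,0,0,-0.024]'; python3 -c "
from h import *
goto(.467,.005,.02,4.1)"
```

```text
t: 24.35
position: [0.455, 0.0184, 0.0208]
orientation: [-0.001, -0.021, 1.0, -0.0]
force: [-1.0, 1.2, -3.2]
width: 0.0129
pos [0.455  0.0184 0.0208] shift [-0.057 -0.07   0.004] turn [-0.     -0.0005 -0.0093] t 24.35 F [-1.   1.2 -3.2] w 0.0129 rows>= 0.4
```

```bash
python3 -m handwheel '[-1,-0.015,-0.02,0,0,0,-0.003, -1,-0.035,-0.04,0,0,0,-0.006, -1,-0.05,-0.06,0,0,0,-0.009, -1,-0.057,-0.07,0,0,0,-0.009, -1,-0.057,-0.07,0,0,0,-0.009]'
python3 - <<'E'
from h import *
p,W=shot("top","t10")
z=W[:,:,2];hsv=cv2.cvtColor(p,cv2.COLOR_RGB2HSV)
m=((hsv[:,:,2]<125)&(hsv[:,:,1]<70)&(z<.03)|((z>.04)&(z<.075)&(W[:,:,0]<.62))); m[:,:200]=0;m[:,330:]=0;m[:165]=0;m[230:]=0
m=cv2.morphologyEx(m.astype(np.uint8),cv2.MORPH_OPEN,np.ones((5,5),np.uint8))>0
for r in rects(m,W,300): print("tray",r)
for r in rects((z>0.04)&(z<0.075)&(hsv[:,:,1]>60),W,100): print(r)
goto(.467,.005,.021,4.1)
cv2.imwrite("pics/t10c.png",cv2.resize(p[100:280,150:400,::-1],None,fx=3,fy=3))
E
```

```text
t: 24.85
position: [0.4677, 0.0052, 0.0211]
orientation: [0.0, -0.035, 0.999, -0.0]
force: [0.7, -0.4, -5.3]
width: 0.0133
tray ((array([583.6,  12.2]), array([ 82.9, 284.6]), 3.9), np.int32(2309), np.float64(0.0124))
((array([590.4, -75.7]), array([52.1, 52.4]), 4.6), np.int32(267), np.float64(0.0542))
((array([582.5,   8.8]), array([52. , 53.4]), 3.8), np.int32(267), np.float64(0.0544))
((array([577.7,  97.8]), array([52. , 53.2]), 2.6), np.int32(270), np.float64(0.0539))
((array([174.2, 655. ]), array([126.2,  36. ]), 3.3), np.int32(496), np.float64(0.0622))
pos [0.4676 0.0053 0.0211] shift [ 0.003 -0.002  0.   ] turn [-0.      0.0002 -0.0008] t 24.9 F [ 0.6  0.6 -4.9] w 0.0137 rows>= 0.0
```

View pics/t10c.png

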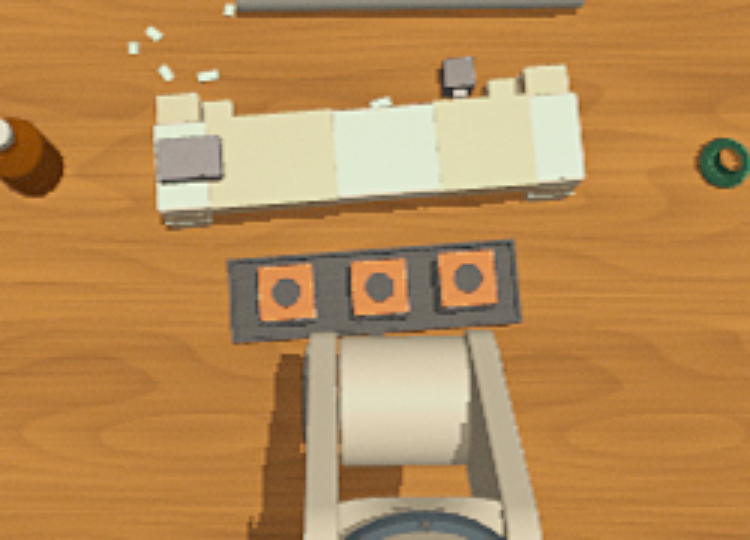

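```bash
python3 -m handwheel '[-1,-0.05,0,0.005,0,0,0, -1,-0.1,0,0.006,0,0,0, -1,-0.16,0,0.006,0,0,0, -1,-0.22,0,0.006,0,0,0, -1,-0.28,0,0.006,0,0,0]'; python3 -m handwheel '[-1,-0.06,0,0,0,0,0, -1,-0.12,0,0,0,0,0, -1,-0.18,0,0,0,0,0, -1,-0.22,0,0,0,0,0, -1,-0.22,0,0,0,0,0]'
python3 - <<'E'
from h import *
p,W=shot("top","t11")
goto(.6063,.0147,.0205,4)
cv2.imwrite("pics/t11c.png",cv2.resize(p[100:280,150:400,::-1],None,fx=3,fy=3))
E
```

```text
t: 25.4
position: [0.5245, 0.0095, 0.0199]
orientation: [0.0, -0.035, 0.999, 0.0]
force: [-2.4, 0.8, -1.9]
width: 0.0134
t: 25.9
position: [0.5691, 0.0125, 0.02]
orientation: [0.001, -0.035, 0.999, -0.0]
force: [1.2, -0.7, -3.9]
width: 0.0133
pos [0.5683 0.0125 0.02  ] shift [-0.19  -0.002 -0.002] turn [-0.      0.0006 -0.0001] t 25.95 F [ 1.8 -0.  -2.6] w 0.013 rows>= 0.8
```

View pics/t11c.png

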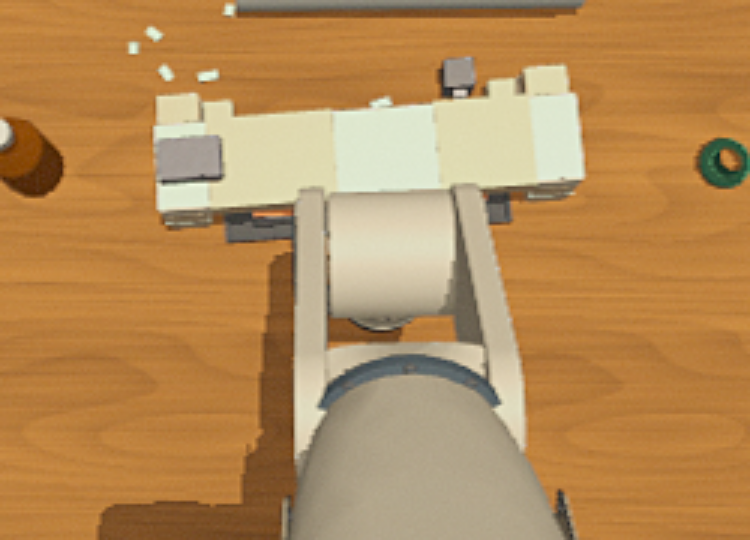

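Run:
```python
from h import *
p,W=shot("top")
m=np.zeros((384,512),bool); m[155:210,245:315]=1
m&=W[:,:,2]>.13
print(m.sum(),np.nanmin(W[m][:,2]),W[m][:,0].max(), np.round(W[m][W[m][:,0]>.6][:,2].min(),3))
p,W=shot("side","s11")
cv2.imwrite("pics/s11c.png",cv2.resize(p[60:300,150:400,::-1],None,fx=2.4,fy=2.4,interpolation=cv2.INTER_CUBIC))
```

```text
2949 0.15148044085453494 0.6118607054848246 0.372
```

View pics/s11c.png

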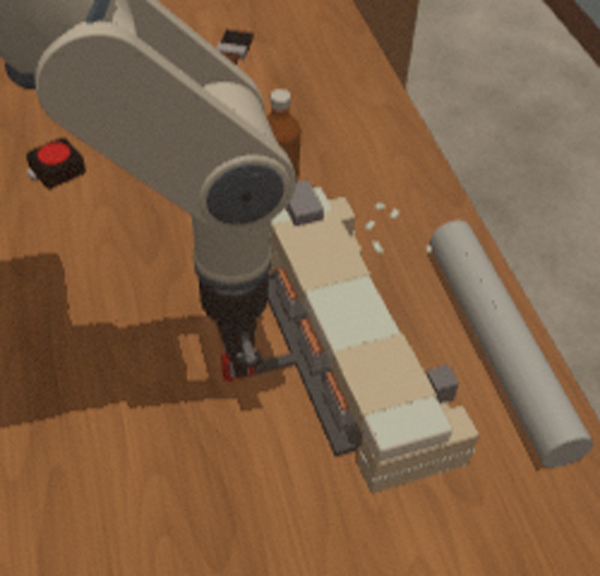

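```bash
python3 -m handwheel '[-1,-0.04,0,0,0,0,0, -1,-0.08,0,0,0,0,0, -1,-0.12,0,0,0,0,0, -1,-0.15,0,0,0,0,0, -1,-0.17,0,0,0,0,0]'; python3 -m handwheel '[-1,-0.005,0,0,0,0,0, -1,-0.01,0,0,0,0,0, -1,-0.015,0,0,0,0,0, -1,-0.02,0,0,0,0,0, -1,-0.02,0,0,0,0,0]';python3 - <<'E'
from h import *
goto(.6063,.0147,.0205,4)
E
```

```text
t: 26.55
position: [0.6013, 0.0148, 0.0199]
orientation: [-0.0, -0.035, 0.999, -0.0]
force: [-6.1, 0.2, 3.9]
width: 0.0135
t: 27.05
position: [0.605, 0.0151, 0.0199]
orientation: [0.0, -0.035, 0.999, 0.0]
force: [-3.8, -0.4, 1.7]
width: 0.0132
pos [0.605  0.0151 0.0199] shift [-0.007 -0.002 -0.003] turn [ 0.      0.     -0.0001] t 27.05 F [-3.8 -0.4  1.7] w 0.0132 rows>= 0.0
```

Only sliding force so far; creep on until the stops answer.

```bash
python3 -m handwheel '[-1,-0.005,0,0,0,0,0, -1,-0.01,0,0,0,0,0, -1,-0.015,0,0,0,0,0, -1,-0.015,0,0,0,0,0]';python3 - <<'E'
from h import *
goto(.6063,.0147,.0205,4)
E
```

```text
t: 27.45
position: [0.6058, 0.0149, 0.0199]
orientation: [-0.002, -0.035, 0.999, -0.0]
force: [-12.4, -1.5, 11.0]
width: 0.013
pos [0.6058 0.0149 0.0199] shift [-0.003 -0.001 -0.003] turn [-0.0001 -0.0014  0.    ] t 27.45 F [-12.4  -1.5  11. ] w 0.013 rows>= 0.0
```

```bash
python3 -m handwheel '[-1,-0.006,0,-0.003,0,0,0, -1,-0.012,0,-0.005,0,0,0, -1,-0.012,0,-0.005,0,0,0]';python3 -m handwheel '[-1,0,0,0,0,0,0, 0.2,0,0,0,0,0,0, 0.2,0,0,0,0,0,0, 0.2,0,0,0,0,0,0, 0.2,0,0,0,0,0,0]'
python3 - <<'E'
from h import *
goto(.6063,.0147,.0205,4)
shot("side","s12"); shot("top","t12")
E
```

```text
t: 27.75
position: [0.6058, 0.0149, 0.0199]
orientation: [-0.004, -0.035, 0.999, -0.0]
force: [-16.9, -1.9, 9.1]
width: 0.0137
t: 28.25
position: [0.6111, 0.0155, 0.0211]
orientation: [0.001, -0.035, 0.999, 0.0]
force: [0.0, -0.7, -0.3]
width: 0.0511
pos [0.6111 0.0155 0.0211] shift [ 0.024 -0.002  0.003] turn [-0.      0.0004 -0.0001] t 28.25 F [ 0.  -0.7 -0.3] w 0.0511 rows>= 0.1
```

```bash
python3 -m handwheel '[0.2,0.05,0,0,0,0,0, 0.2,0.05,0,-0.1,0,0,0, 0.2,0.05,0,-0.3,0,0,0, 0.2,0.2,0,-0.5,0,0,0, 0.2,0.4,0,-0.7,0,0,0]';python3 -m handwheel '[0.2,0.4,0,-0.3,0,0,0, 0.2,0.8,0,-0.6,0,0,0, 0.2,0.8,0,-0.6,0,0,0, 0.2,0.8,0,-0.6,0,0,0, 0.2,0.8,0,-0.6,0,0,0]'
python3 - <<'E'
from h import *
p,W=shot("side","s13"); z=W[:,:,2]
cv2.imwrite("pics/s13c.png",cv2.resize(p[100:290,180:400,::-1],None,fx=3,fy=3,interpolation=cv2.INTER_CUBIC))
p,W=shot("top","t13"); z=W[:,:,2];hsv=cv2.cvtColor(p,cv2.COLOR_RGB2HSV)
cv2.imwrite("pics/t13c.png",cv2.resize(p[100:260,180:360,::-1],None,fx=4,fy=4,interpolation=cv2.INTER_CUBIC))
for r in rects((z>0.094)&(z<0.103),W,1000): print("roof",r)
for r in rects((z>0.03)&(z<.055)&(hsv[:,:,1]>100)&(p[:,:,0]>120)&(p[:,:,1]<70),W,15): print("fin",r)
for n in ("top","side"):
  for t in ("tray_handle","switch_tip","hood_stop"): print(n,t,ctrl.place_of(t,n)[:2])
print(ctrl.get_state()["t"])
E
```

```text
t: 28.85
position: [0.5347, 0.0102, 0.1576]
orientation: [0.001, -0.035, 0.999, -0.0]
force: [0.5, 0.1, 1.5]
width: 0.0511
t: 29.35
position: [0.3725, -0.0011, 0.2794]
orientation: [0.002, -0.035, 0.999, -0.0]
force: [-0.4, 0.4, 0.9]
width: 0.0513
roof ((array([705. ,  20.2]), array([ 88. , 398.2]), 4.2), np.int32(3785), np.float64(0.0981))
fin ((array([606.7,  14.8]), array([38.4, 12.9]), 5.5), np.int32(63), np.float64(0.0447))
fin ((array([388.1, 452.8]), array([47.5, 46.6]), 44.3), np.int32(234), np.float64(0.0361))
top tray_handle [{'xyz': [0.6078, 0.0163, 0.0289], 'conf': 0.65}]
top switch_tip [{'xyz': [0.7652, 0.0043, 0.0114], 'conf': 0.62}]
top hood_stop []
side tray_handle [{'xyz': [0.612, 0.0151, 0.032], 'conf': 0.64}]
side switch_tip []
side hood_stop []
29.75
```

View pics/s13c.png

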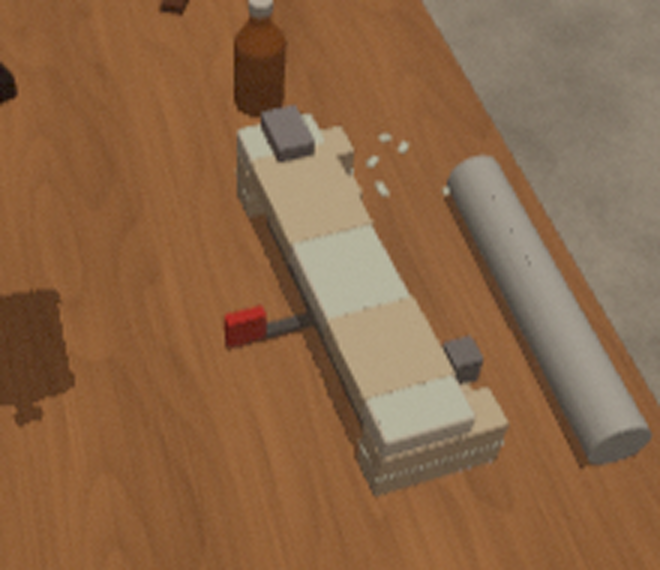

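View pics/t13c.png

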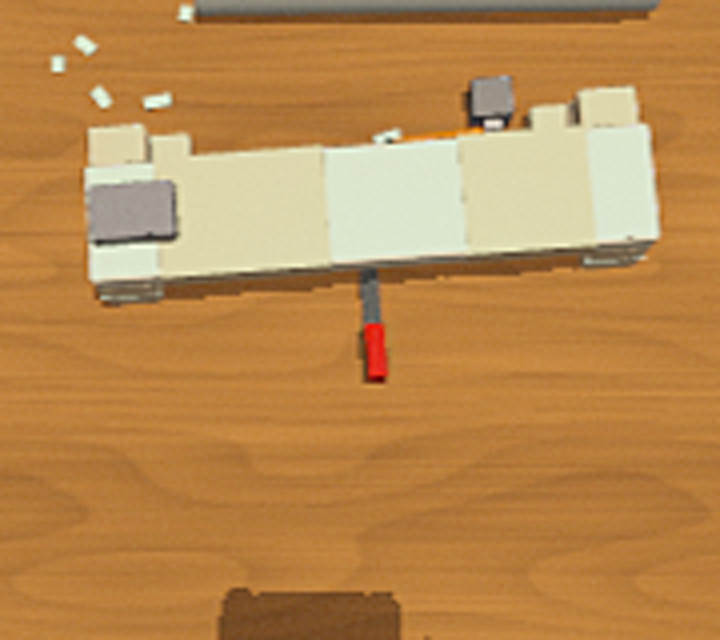

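Run:
```python
from h import *
shot("wrist","w14")
for t in("bottle","spool","tape"): print(t,ctrl.place_of(t,"top")[:1])
print(ctrl.get_state()["t"])
goto(.3,0,.06,4)
```

```text
bottle [{'xyz': [0.7122, 0.3584, 0.0005], 'conf': 0.61}]
spool [{'xyz': [0.7126, -0.3447, 0.0033], 'conf': 0.63}]
tape [{'xyz': [0.3868, 0.4539, -0.0017], 'conf': 0.87}]
29.95
pos [ 0.3756 -0.0009  0.2758] shift [0.375 0.031 1.079] turn [ 0.     -0.0004 -0.0001] t 29.95 F [-0.7  0.2 -0.1] w 0.0514 rows>= 4.6
```

View pics/w14.png

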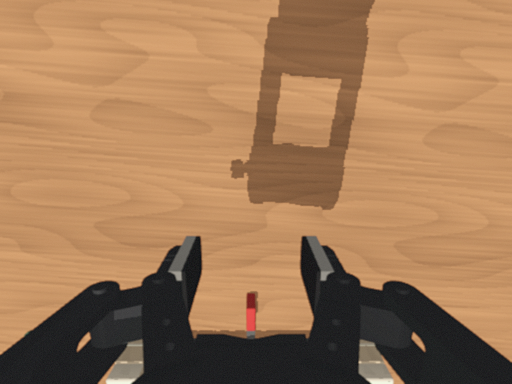

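```bash
python3 -m handwheel '[0.2,0.1,0,0.1,0,-0.05,0, 0.2,0.1,0,0.2,0,-0.1,0, 0.2,0.1,0,0.3,0,-0.14,0, 0.2,0.1,0,0.35,0,-0.19,0, 0.2,0.1,0,0.35,0,-0.23,0]'; python3 -m handwheel '[0.2,0,0,0,0,-0.05,0, 0.2,0,0,0,0,-0.05,0]'
python3 - <<'E'
from h import *
p,W=shot("wrist","w15"); print(T_of("wrist")[1][:3,3])
hsv=cv2.cvtColor(p,cv2.COLOR_RGB2HSV); z=W[:,:,2]
for r in rects((z>.045)&(z<.06)&(hsv[:,:,1]>60)&(W[:,:,0]>.66),W,20): print(r)
E
```

```text
t: 30.45
position: [0.353, 0.0028, 0.2033]
orientation: [0.323, -0.036, 0.946, 0.018]
force: [-0.1, 1.5, 0.2]
width: 0.0513
t: 30.65
position: [0.3631, 0.0077, 0.2147]
orientation: [0.367, -0.04, 0.929, 0.029]
force: [0.8, 0.5, -0.2]
width: 0.0512
[ 0.2134812  -0.00757491  0.26944463]
((array([ 684.8, -148.8]), array([58.2, 30.5]), 49.9), np.int32(257), np.float64(0.0524))
((array([678.2, 177.5]), array([36. ,  0.9]), 4.4), np.int32(33), np.float64(0.0505))
((array([689. , 106.6]), array([ 5.4, 51.7]), 6.8), np.int32(102), np.float64(0.0492))
((array([696.6, 347.1]), array([26.6, 58.8]), 35.5), np.int32(263), np.float64(0.0525))
((array([701.7, -65.9]), array([52.7, 11.5]), 84.1), np.int32(97), np.float64(0.0489))
((array([696. ,  17.6]), array([ 8.1, 51.7]), 2.6), np.int32(144), np.float64(0.0512))
```

View pics/w15.png

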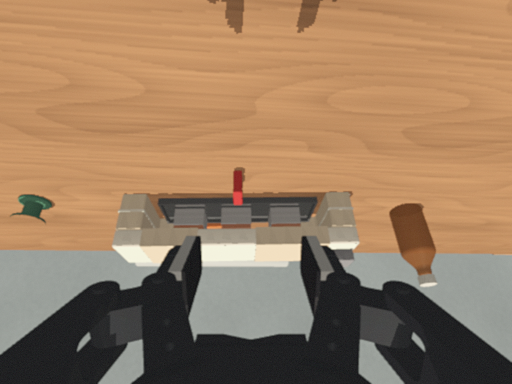

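```bash
python3 -m handwheel '[0.2,0,0,0,0,0,0, 0.2,0,0,0,0,0,0]'
python3 - <<'E'
from h import *
print(ctrl.camera("top") is not None, ctrl.place_of("switch_tip","top")[:1],ctrl.place_of("tray_handle","top")[:1])
print(ctrl.hand_in())
E
```

```text
t: 30.9
position: [0.3636, 0.0077, 0.2149]
orientation: [0.366, -0.04, 0.929, 0.029]
force: [-0.0, 0.2, -0.1]
width: 0.0514
True [{'xyz': [0.7644, 0.0016, 0.0087], 'conf': 0.52}] [{'xyz': [0.6047, 0.0172, 0.0318], 'conf': 0.62}]
the job is handed in; nothing more can be done
None
```

I found three steel boxes, stood them all in the tray, pressed the lids home, slid the tray under the hood to the rear stops and handed in at about 31 s.

**Lids:** The top camera read all three lid tops at about 54 mm above the bench, which is fully home. This was before the tray was moved.

**Tray:** Pushing met firm resistance of about 17 N. The handle fin then measured (0.607, 0.015) m, against (0.607, 0.014) expected for a tray square on the stops.

**Switch arm:** The tip was at about (0.765, 0.003) m. For an arm held back against the stops I expect about (0.768, 0.005), so it looks pushed back.

**Boxes under the hood:** The last wrist picture shows all three upright under the hood.

**Bystanders:** The bottle, spool and tape measure read within about 5 mm of where they started.

**Not checked:**
- I looked for a fourth box behind the brick stack and saw none. The tunnel showed only the three boxes, but only in that last picture.
- I did not measure contact with the roof itself. I saw nothing touch it, and the force readings gave no sign of a knock.
- `hand_in` gave no verdict.

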